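# Put four parts back on their outline mats by the tester

## Robot

A 7-joint arm with a two-finger parallel gripper is mounted at the origin on a cart in front of the work surface, level with it; the furniture and walls round the work are solid. World frame = base frame: x ahead of the robot, y to its left, z up, the work surface at z = 0. Lengths are in m, angles in degrees, forces in N, time in s.
With the tool pointing down it reaches from about 0.425 to 0.875 m from the base axis. Payload 4.7 kg.
Tool frame: the origin (TCP) lies on the centre line of the jaws, within the pads' length; the fingertips stand env.nose_length ahead of it and the grasp point (between the pads) lies 8 mm behind it (env.nose_length is the distance from the TCP to the fingertips, in m); y points along the fingers, z is the direction in which the jaws open and shut, and the axes are right-handed (so a half turn about y gives the same grasp; the last joint's range is limited). The gripper opens to 87 mm and grips with 3 to 60 N. Pads are 19 mm wide; open, the fingers measure 117 mm over their backs; the gripper's body (75 mm by 190 mm) begins 51 mm behind the grasp point.
Start: joints at [-75.567, 18.392, -4.016, 83.108, 1.295, 78.541, -3.26], TCP at [0.153, 0.632, 0.234] pointing down, gripper open.
Joint ranges: [-163.93, 163.93], [-17.29, 119.83], [-79.2, 71.16], [3.27, 140.29], [-89.18, 269.18], [5.43, 117.66], [-154.24, 154.24]. Speed limits (degrees/s): [147.25, 147.25, 180, 180, 180, 180, 180].

## Interface

Orientations are given as [roll, pitch, yaw] about the fixed x, y, z axes, in that order (R = Rz(yaw) Ry(pitch) Rx(roll)).
In Python, from cell import env, read_camera, camera_info, job, models gives the robot as it stands.
- The arm moves only by the tool move_arm, never from a script. Its argument "moves" is a list of rows, each a list of 6 numbers: the shift along the tool's x, y, z in mm, then the turn, a rotation vector about the tool's x, y, z in degrees. In form: [[x, y, z, ax, ay, az], ...]. A call has 1 to 20 rows; each row is the pose to reach, as a shift and turn from the pose commanded when the call began, along the tool's axes at that moment; what a row does not reach only later rows make up. A row lasts 1/12 s, in which the tool goes at most 41.7 mm and 7.16 degrees, less where a joint would pass 70% of its speed; a pose out of reach is approached as far as the arm can. A call with a gripper value outside its range is refused whole. "claw" is the finger opening in mm, from 0 to 87, set as the call begins (left out, the last holds). The fingers move at their own pace and stop on an object; "newtons" is the grip in N (left out, the last holds). Time passes only in rows, so rows that repeat a pose let the fingers close. It gives the time, the measured TCP pose, the force and the opening at its end, in the units of the state.
- env.get_obs(): the state, without advancing time (a new reading comes with each control period).
- read_camera(name): name is "scene" or "top" or "wrist"; returns (picture, depth): 480x640x3 uint8, red, green, blue; 480x640 float32, m along the optical axis (not along the pixel's ray), 0 where there is no reading.
- camera_info(name): a dict with "fx", "fy", "cx", "cy" (pixels), "distortion" ([k1, k2, p1, p2, k3] as OpenCV has them; the pictures are not rectified), "R" (3x3) and "t" (3): a world point X has camera coordinates R X + t. Camera axes: x right, y down, z forward; pixel columns grow to the right and rows downward; lengths in m; the calibration is good to about 2 mm. A picture is of the moment at which its call begins: read the wrist's pose just before it. camera_info takes no time and is no camera call; for the wrist camera it gives the pose at the moment of the call.
- job.sign_off(): hands the job in, once; it reports no verdict.
Trained networks look in the newest picture that a camera, given by its name, has taken for a name from the list of things; names that differ only in an ending like _2 or _b are one class to them, and where a whole thing is asked for, a point or a joint stands for the part that bears it (a point fixed in the world has none). Each returns a list of dicts, best first, with "score" (0 to 1); they miss things now and then, are a little off and sometimes report something else, mostly with a low value. They report only what shows in the picture. A call takes as long as a camera call.
- models.spot_in(target, camera): "point" ([x, y, z] in m, in world coordinates, good to about 4 mm: the middle of the surface that is visible of it).
- models.cut_out(target, camera): "mask" (480x640 bool, what is visible of it).
The state is a dict: "time_s": time; "qpos": joint angles; "joint_velocities": joint speeds; "effort": joint torques, N m; "tool_pos": TCP position; "tool_rot": TCP orientation; "force": force on the tool from outside, world axes, zero at the start; "wrist_torque": the same for the moment, N m; "grip_width": finger opening in m.
Only numpy, scipy, OpenCV 4.12 (cv2) and the standard library are available. Lean on these libraries where they do the work, as an engineer would, in place of code of your own. Each camera call takes 0.05 s, during which the arm holds its last target.

## Task

Set up the test station for the next batch: lay the red tape roll, the tally counter, the black-and-white connector and the small white housing each on the mat whose printed outline matches it, right side up and centred on the outline. The counter and the connector should lie along their outlines, either way round; how the tape roll and the housing are turned does not matter. Leave the two wire spools (black and yellow) where they are, and mind the tall grey tester standing close behind.

Things in the scene. Friction and masses are not known exactly. Their poses are not given: they have to be found in the camera images.
- tape_roll: Loose roll of red insulating tape lying flat, 60 mm across (58 to 60 mm), 18 mm high, with a pale core and a hole of about 28 mm. Origin: centre of its underside; z up along its axis.
- counter: Loose off-white hand tally counter standing upright, overall 42 (x) x 54 (y) x 48 (z) mm. Its solid block is 42 mm wide in x, spans y -19 to +27 mm and is 40 mm high; a reset knob sticks out at -y and a thin thumb lever lies on top. Best gripped across x on the block (a width of 42 mm). Origin: on the underside, middle of the overall size; z up.
- connector: Loose cable connector lying flat, long axis y: overall 23 (x) x 46 (y) x 16 (z) mm; the black boot spans y -7 to +23 mm, the narrower white plug y -23 to -7 mm. Best gripped across x (23 mm) on the black boot, about 5 mm to +y of the origin. Origin: centre of its underside; z up.
- housing: Loose small white square plastic housing lying flat, 27 x 27 x 14 mm, with a ridge on top. Origin: centre of its underside; x and y along its sides, z up.
- mat_tape: Fixed dark blue-grey rubber mat, 80 x 80 x 2 mm with a thin grey border line; printed on it, centred, in pale yellow: a ring 62 mm across with a dark centre (for the roll of tape). Origin: centre of the mat's underside (the mat top, where the part rests, is 2 mm higher); x and y along its sides, z up.
- mat_counter: Fixed dark blue-grey rubber mat, 80 x 80 x 2 mm with a thin grey border line; printed on it, centred, in pale yellow: a large rectangle with a small tab, 43 mm along x and 55 mm along y over all (for the tally counter). Origin: centre of the mat's underside (the mat top, where the part rests, is 2 mm higher); x and y along its sides, z up.
- mat_connector: Fixed dark blue-grey rubber mat, 80 x 80 x 2 mm with a thin grey border line; printed on it, centred, in pale yellow: a slim stepped bar, 24 mm along x and 48 mm along y (for the connector). Origin: centre of the mat's underside (the mat top, where the part rests, is 2 mm higher); x and y along its sides, z up.
- mat_housing: Fixed dark blue-grey rubber mat, 80 x 80 x 2 mm with a thin grey border line; printed on it, centred, in pale yellow: a small square 29 x 29 mm (for the housing). Origin: centre of the mat's underside (the mat top, where the part rests, is 2 mm higher); x and y along its sides, z up.
- wire_spool: Bystander: spool of black wire standing on its flange, 68 mm across, 51 mm high, loose; not to be moved. Origin: centre of its underside.
- yellow_spool: Bystander: spool of yellow wire standing on its flange, 68 mm across, 51 mm high, loose; not to be moved. Origin: centre of its underside.  Behind the mats stands the tester, a fixed box 0.19 m high whose front is at about x = 0.65, from y = -0.04 to y = -0.46; keep the gripper clear of it when swinging across.

How it is judged:
By the outcome, as a careful person would: the job done as asked, in the order asked, and still so for the second after the job is handed in, with the robot touching nothing.
It also fails if it takes over 106 s, if anything falls off the work surface, if the arm or the gripper's body presses on something with over 40 N, if the wrist force passes 120 N, or if a joint passes its speed limit or range.

## Working session

There is one attempt and no reset: what is moved stays moved. The work goes in short steps, Python scripts to look and compute and a tool call to move; the robot and the scene stay as the last step left them, time stands still between calls to the robot, and variables do not carry over. Pictures are saved under pics/ and viewed, and the job is handed in when it is done.

Besides the shell and the picture viewer there is one more tool, called as a command line: name --pt "numbers of a row" for each row, then --argument value for the rest. move_arm: Moves the arm, as the interface text tells. Its arguments: {"type":"object","properties":{"moves":{"type":"array","items":{"type":"array","items":{"type":"number"}}},"claw":{"type":"number"},"newtons":{"type":"number"}},"required":["moves"]}

```bash
ls; mkdir -p pics; python3 - <<'E'
from cell import env, read_camera, camera_info, job, models
import cv2
print(env.get_obs(), env.nose_length)
for n in ["scene","top"]:
    p,d=read_camera(n); cv2.imwrite(f"pics/{n}0.png",p[:,:,::-1]); i=camera_info(n); print(n,i)
    
E
```

```text
pics
{'time_s': 0.0, 'qpos': array([-75.56851438,  18.44067554,  -4.01356155,  83.17375473,
         1.29569798,  78.54315292,  -3.25965255]), 'joint_velocities': array([-0.07539812, -0.13028384,  0.02863623,  0.02231611,  0.00523438,
       -0.14940857,  0.02579519]), 'effort': array([-6.83257986e-05, -4.91284633e+01, -4.03804053e-01, -3.12530851e+01,
       -6.38413173e-02,  4.34856664e-02,  1.85232666e-04]), 'tool_pos': array([0.15304995, 0.63116997, 0.23245299]), 'tool_rot': array([-9.01123075e+01, -7.12003649e-03, -1.36231369e+01]), 'force': array([-0.49538054, -0.71724036, -0.733744  ]), 'wrist_torque': array([-0.02306234,  0.03561764, -0.00432699]), 'grip_width': 0.08698564231516755} 0.011
scene {'fx': 574.8159305744899, 'fy': 574.8159305744899, 'cx': 329.0032350820154, 'cy': 242.84805368911412, 'distortion': array([0.00066267, 0.        , 0.        , 0.        , 0.        ]), 'R': array([[ 0.43167499, -0.9020059 , -0.00648478],
       [-0.64813743, -0.30516459, -0.69770513],
       [ 0.62735522,  0.30538488, -0.71635571]]), 't': array([-0.28462878,  0.37011264,  0.79482441])}
top {'fx': 532.6301686406082, 'fy': 532.6301686406082, 'cx': 315.3953535361489, 'cy': 239.643318313575, 'distortion': array([-0.16004038,  0.        ,  0.        ,  0.        ,  0.        ]), 'R': array([[ 0.02449353, -0.9996959 ,  0.00285844],
       [-0.99773512, -0.02462447, -0.06259609],
       [ 0.06264744, -0.00131876, -0.99803485]]), 't': array([-0.0799277 ,  0.55033931,  1.12268154])}
```

View pics/scene0.png

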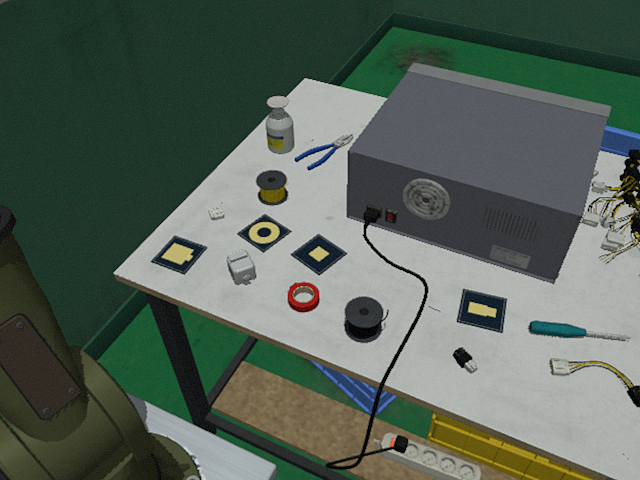

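View pics/top0.png

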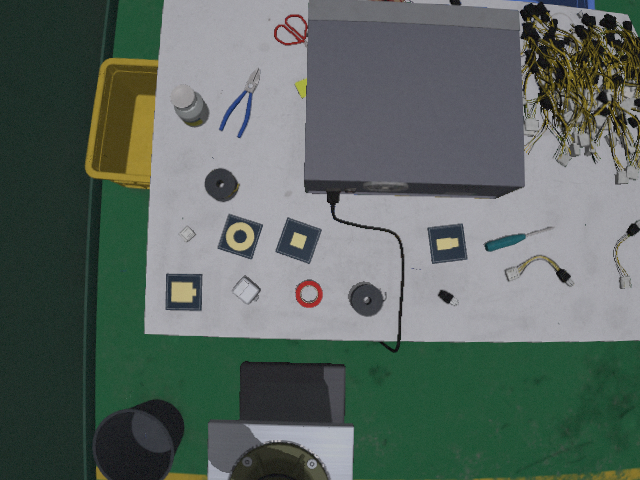

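The pictures show the parts, with pixel positions from the top view:
- **Parts:** tape (309,293), counter (246,290), connector (448,297), housing (187,233).
- **Mats:** tape (240,236), counter (184,292), connector (447,243), housing (299,240).
- **Spools:** black (367,298), yellow (221,185).

Next I'll measure the poses.

```bash
cat > h.py <<'E'
from cell import env, read_camera, camera_info, job, models
import cv2, numpy as np
def K(i): return np.array([[i['fx'],0,i['cx']],[0,i['fy'],i['cy']],[0,0,1]])
def rays(i,uv):
    n=cv2.undistortPoints(np.asarray(uv,float).reshape(-1,1,2),K(i),i['distortion']).reshape(-1,2)
    return np.c_[n,np.ones(len(n))]
def toplane(i,uv,z):
    r=rays(i,uv)@i['R']; c=-i['R'].T@i['t']; return c+r*((z-c[2])/r[:,2])[:,None]
def todepth(i,uv,d):
    return (rays(i,uv)*np.asarray(d)[:,None]-i['t'])@i['R']
def maskpts(i,m,d):
    v,u=np.nonzero(m&(d>0)); return todepth(i,np.c_[u,v],d[v,u])
def proj(i,X):
    X=np.asarray(X,float).reshape(-1,3); return cv2.projectPoints(X,cv2.Rodrigues(i['R'])[0],i['t'],K(i),i['distortion'])[0].reshape(-1,2)
E
python3 - <<'E'
from h import *
for cam in ["top","scene"]:
    p,d=read_camera(cam); i=camera_info(cam)
    print(cam)
    for n in "tape_roll counter connector housing mat_tape mat_counter mat_connector mat_housing wire_spool yellow_spool".split():
        r=models.cut_out(n,cam)
        for x in r[:2]:
            m=x['mask']; 
            if m.sum()<10: continue
            P=maskpts(i,m,d); z=np.percentile(P[:,2],[5,50,95])
            v,u=np.nonzero(m)
            zt=np.median(P[P[:,2]>z[2]-.006][:,2]) 
            T=P[P[:,2]>z[2]-.008][:,:2].astype(np.float32)*1000
            (c,s,a)=cv2.minAreaRect(T)
            print(n,round(x['score'],2),"px",u.mean().round(1),v.mean().round(1),m.sum(),"z",z.round(4),"rect",np.round(c,1),np.round(s,1),round(a,1),"med",np.median(P,0).round(4))
    if cam=="top":
        c=p[150:350,130:490]; cv2.imwrite("pics/topc.png",cv2.resize(c[:,:,::-1],(792,440),interpolation=cv2.INTER_CUBIC))
E
```

```text
top
tape_roll 0.7 px 308.5 293.4 409 z [0.0032 0.0185 0.0224] rect [435.8 -55.6] [55.5 55.4] 1.6 med [ 0.4375 -0.053   0.0185]
tape_roll 0.55 px 246.4 290.3 511 z [0.0131 0.0404 0.05  ] rect [439.5  77.9] [41.4 38.6] 45.9 med [0.4413 0.0757 0.0404]
counter 0.94 px 246.3 290.3 533 z [0.004  0.0401 0.0499] rect [439.5  77.9] [41.4 38.6] 45.9 med [0.4413 0.0759 0.0401]
connector 0.44 px 448.4 297.8 166 z [0.0099 0.0152 0.0187] rect [ 433.3 -357.9] [42.5 21.9] 48.9 med [ 0.4333 -0.3561  0.0152]
housing 0.74 px 186.5 233.6 165 z [0.0063 0.0123 0.0163] rect [558.7 214.6] [27.  27.5] 43.1 med [0.558  0.2131 0.0123]
mat_tape 0.56 px 239.4 236.1 1308 z [-0.0006  0.0029  0.0064] rect [557.2  98.9] [80.2 79.8] 74.5 med [0.5565 0.099  0.0029]
mat_tape 0.47 px 183.6 291.4 1257 z [-0.0008  0.0026  0.0063] rect [433.7 218.1] [78.6 79.5] 1.5 med [0.4333 0.218  0.0026]
mat_counter 0.6 px 183.4 291.6 1299 z [-0.0009  0.0026  0.0063] rect [432.7 218.8] [78.1 81.6] 0.4 med [0.4327 0.2183 0.0026]
mat_connector 0.75 px 448.4 297.9 149 z [0.0108 0.0153 0.0187] rect [ 432.6 -357.3] [42.5 20.1] 49.0 med [ 0.
[... 973 characters left out ...]
9] rect [557.5 214. ] [31.2 28.6] 45.1 med [0.5548 0.2115 0.0123]
mat_tape 0.79 px 263.7 232.3 1100 z [0.0006 0.0032 0.0057] rect [555.8  99. ] [85.3 84.2] 72.0 med [0.5547 0.0966 0.0032]
mat_connector 0.73 px 482.3 309.7 1535 z [0.0003 0.0028 0.0051] rect [ 552.4 -355.4] [80.5 80.1] 8.0 med [ 0.5509 -0.3563  0.0028]
mat_housing 0.96 px 319.1 253.6 1162 z [0.0002 0.0029 0.0054] rect [550.5 -31.5] [82.2 83.4] 71.8 med [ 0.5497 -0.0309  0.0029]
wire_spool 0.73 px 363.8 319.0 1475 z [0.0023 0.0454 0.0487] rect [ 424.6 -177.6] [66.  62.8] 68.9 med [ 0.4166 -0.1814  0.0454]
yellow_spool 0.67 px 272.3 186.4 870 z [0.0027 0.0446 0.0491] rect [665.2 136.5] [66.7 59.6] 30.1 med [0.6543 0.1324 0.0446]
```

View pics/topc.png

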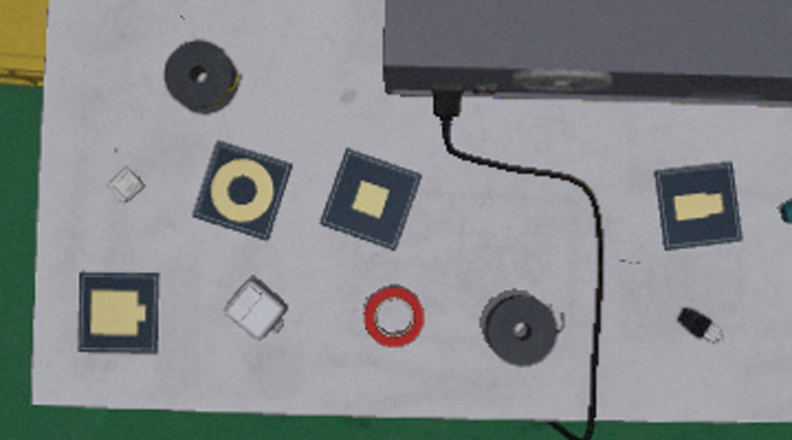

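```bash
cat > mats.py <<'E'
from h import *
def fit_print(p,i,c,kind):
    # yellow print by colour near c, own template fit in world plane z=.002
    hsv=cv2.cvtColor(p,cv2.COLOR_RGB2HSV)
    # rectify a 100mm patch at 0.25mm
    n=400; g=(np.arange(n)-n/2+.5)*.00025
    X,Y=np.meshgrid(c[0]+g,c[1]+g,indexing='ij')
    uv=proj(i,np.c_[X.ravel(),Y.ravel(),np.full(X.size,.002)]).astype(np.float32).reshape(n,n,2)
    im=cv2.remap(p,uv[...,0],uv[...,1],cv2.INTER_LINEAR)
    return im,g
def analyse(im,g,c):
    b=im.astype(int); y=(b[...,0]-b[...,2]>15)&(b[...,0]>120)
    dark=(b.sum(2)<270)
    both=(y|dark).astype(np.uint8)
    nl,l,st,ce=cv2.connectedComponentsWithStats(both)
    k=1+np.argmax(st[1:,4]); m=(l==k).astype(np.uint8)
    cn=max(cv2.findContours(m,0,1)[0],key=cv2.contourArea)[:,0]
    w=np.c_[c[0]+g[cn[:,1]],c[1]+g[cn[:,0]]]*1000
    r=cv2.minAreaRect(w.astype(np.float32))
    cn=max(cv2.findContours(y.astype(np.uint8),0,1)[0],key=cv2.contourArea)[:,0]
    w=np.c_[c[0]+g[cn[:,1]],c[1]+g[cn[:,0]]]*1000
    r2=cv2.minAreaRect(w.astype(np.float32))
    return r,r2
if __name__=="__main__":
    C=dict(tape=(.557,.099),counter=(.433,.218),connector=(.552,-.355),housing=(.551,-.03))
    for cam in ["top","scene"]:
        p,d=read_camera(cam); i=camera_info(cam)
        row=[]
        for k,c in C.items():
            im,g=fit_print(p,i,c,k); row.append(im)
            for nm,r in zip(("mat","print"),analyse(im,g,c)): print(cam,k,nm,np.round(r[0],1),np.round(r[1],1),round(r[2],1))
        cv2.imwrite(f"pics/mats_{cam}.png",cv2.resize(np.hstack(row)[:,:,::-1],(800,200)))
    p,d=read_camera("scene"); i=camera_info("scene")
    v,u=np.mgrid[200:260,360:560]; P=todepth(i,np.c_[u.ravel(),v.ravel()],d[v,u].ravel())
    P=P[(P[:,2]>.04)&(P[:,2]<.18)]; 
    for a in np.arange(-.46,-.0,.06):
        s=P[abs(P[:,1]-a)<.03]; 
        if len(s): print("front",a,np.percentile(s[:,0],[2,50,98]).round(3))
    w=camera_info("wrist"); o=env.get_obs()
    print("wrist cam pos",-w['R'].T@w['t'],w['R'],w['fx'],o['tool_pos'])
E
python3 mats.py
```

```text
top tape mat [556.3  98.3] [79.2 79.5] 73.9
top tape print [556.7  98.7] [62.4 61.5] 3.0
top counter mat [432.2 218.4] [79.3 79.6] 1.4
top counter print [432.1 218.9] [55.  43.5] 90.0
top connector mat [ 552.3 -354.7] [79.4 80.2] 8.1
top connector print [ 552.7 -355.4] [24.6 48.6] 7.8
top housing mat [550.6 -28.7] [79.7 79.4] 72.0
top housing print [551.2 -28.8] [30.  30.1] 71.6
scene tape mat [556.   97.9] [79.6 79. ] 73.8
scene tape print [556.8  98.6] [62.6 61.7] 81.3
scene counter mat [432.1 218.3] [79.7 79.5] 0.6
scene counter print [432.8 219.2] [44.  56.3] 1.1
scene connector mat [ 551.  -355.4] [79.3 79.6] 7.9
scene connector print [ 552.  -355.5] [25.  48.8] 8.1
scene housing mat [550.1 -29.3] [79.5 79.1] 71.8
scene housing print [551.  -28.8] [30.3 29.9] 71.3
front -0.46 [0.654 0.657 0.66 ]
front -0.4 [0.654 0.657 0.66 ]
front -0.34 [0.654 0.657 0.66 ]
front -0.28 [0.654 0.657 0.66 ]
front -0.22000000000000003 [0.648 0.655 0.66 ]
front -0.16000000000000003 [0.649 0.656 0.66 ]
front -0.10000000000000003 [0.598 0.653 0.659]
front -0.040000000000000036 [0.657 0.659 0.66 ]
wrist cam pos [0.08108911 0.64827425 0.38484224] [[ 2.36215911e-01  9.71700583e-01 -1.39788187e-04]
 [ 9.34034763e-01 -2.27019855e-01  2.75755411e-01]
 [ 2.67919959e-01 -6.52683828e-02 -9.61227826e-01]] 353.4978084486701 [0.15316641 0.63170224 0.23358811]
```

```bash
sleep 1
cat > go.py <<'E'
# usage: go.py x y z yaw [x y z yaw ...] (mm,deg) -> rows relative to the measured pose
import sys; from h import *
from scipy.spatial.transform import Rotation as R
def rel(x,y,z,yaw,o=None):
    o=o or env.get_obs(); R0=R.from_euler('xyz',o['tool_rot'],degrees=True)
    Rt=R.from_euler('xyz',[-90,0,yaw],degrees=True)
    s=R0.inv().apply(np.array([x,y,z])-o['tool_pos']*1000); r=(R0.inv()*Rt).as_rotvec(degrees=True)
    return np.r_[s,r].round(1).tolist(), max(np.linalg.norm(s)/41.7,np.linalg.norm(r)/7.16)
if __name__=="__main__":
    a=np.array(sys.argv[1:],float).reshape(-1,4); o=env.get_obs(); print(o['time_s'],o['tool_pos'].round(4),o['tool_rot'].round(2),o['qpos'].round(1))
    for t in a: print(t,*rel(*t,o=o))
E
python3 go.py 420 250 234 -50  440 -55 200 -90
```

```text
1.35 [0.1532 0.6317 0.2336] [-90.    -0.   -13.62] [-75.6  18.4  -4.   83.1   1.3  78.5  -3.3]
[420. 250. 234. -50.] [349.2, -0.4, -308.1, -0.0, 36.4, 0.0] 11.168391964606322
[440. -55. 200. -90.] [440.5, 33.6, -599.8, -0.0, 76.4, -0.0] 17.86468748162607
```

move_arm --pt "349 0 -308 0 36 0" --pt "349 0 -308 0 36 0" --pt "349 0 -308 0 36 0" --pt "349 0 -308 0 36 0" --pt "349 0 -308 0 36 0" --pt "349 0 -308 0 36 0" --pt "349 0 -308 0 36 0" --pt "349 0 -308 0 36 0" --pt "349 0 -308 0 36 0" --pt "349 0 -308 0 36 0" --pt "349 0 -308 0 36 0" --pt "440 33 -600 0 76.4 0" --pt "440 33 -600 0 76.4 0" --pt "440 33 -600 0 76.4 0" --pt "440 33 -600 0 76.4 0" --pt "440 33 -600 0 76.4 0" --pt "440 33 -600 0 76.4 0" --pt "440 33 -600 0 76.4 0" --pt "440 33 -600 0 76.4 0" --pt "440 33 -600 0 76.4 0" --claw 87

```text
time_s: 3.02
tool_pos: [0.4391, -0.061, 0.2006]
tool_rot: [-90.0, -0.0, -90.6]
force: [-0.9, -0.6, -0.2]
grip_width: 0.0871
```

```bash
cat > look.py <<'E'
import sys; from h import *
tgt,name=sys.argv[1],sys.argv[2]
o=env.get_obs(); i=camera_info("wrist"); p,d=read_camera("wrist")
print(o['time_s'],o['tool_pos'].round(4),o['tool_rot'].round(2))
out=p.copy()
for x in models.cut_out(tgt,"wrist")[:3]:
    m=x['mask']; P=maskpts(i,m,d)
    if len(P)<20: continue
    z=np.percentile(P[:,2],97); T=P[P[:,2]>z-.008]
    r=cv2.minAreaRect((T[:,:2]*1000).astype(np.float32)); v,u=np.nonzero(m)
    print(tgt,round(x['score'],2),"px",u.mean().round(),v.mean().round(),len(P),"ztop",z.round(4),"rect",np.round(r[0],1),np.round(r[1],1),round(r[2],1))
    out[m]=out[m]//2+np.array([0,90,0],np.uint8)
cv2.imwrite(f"pics/{name}.png",np.hstack([p,out])[:,:,::-1][:, :640])
cv2.imwrite(f"pics/{name}_m.png",out[:,:,::-1])
E
python3 look.py tape_roll w1
```

```text
3.0167 [ 0.4391 -0.061   0.2006] [-8.996e+01 -5.000e-02 -9.055e+01]
tape_roll 0.72 px 318.0 209.0 2151 ztop 0.0195 rect [437.8 -56.5] [57.9 57.4] 28.6
```

View pics/w1_m.png

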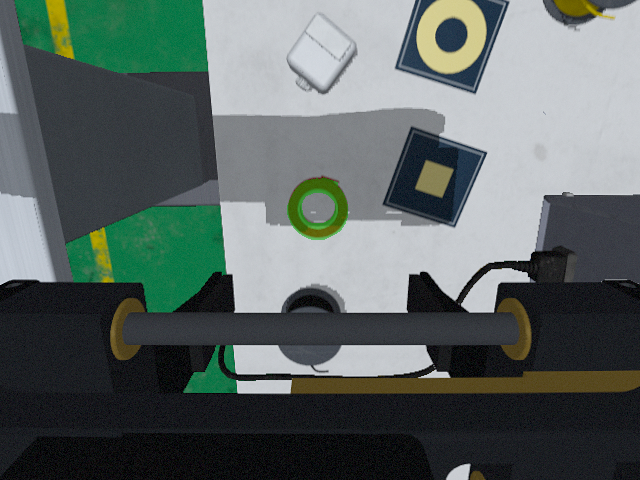

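The wrist view shows the tape at (318,209) and the black spool behind the jaws. The prints for tape (447,35) and housing (435,180) are also in view. I'll cross-check the tape's centre in each camera against the prints.

```bash
cat > chk.py <<'E'
from h import *; from mats import *
for cam in ["wrist","top","scene"]:
    i=camera_info(cam); p,d=read_camera(cam)
    h=cv2.cvtColor(p,cv2.COLOR_RGB2HSV)
    m=(((h[...,0]<8)|(h[...,0]>172))&(h[...,1]>130)&(h[...,2]>60)).astype(np.uint8)
    nl,l,st,ce=cv2.connectedComponentsWithStats(m)
    for k in np.argsort(-st[1:,4])[:2]+1:
        v,u=np.nonzero(l==k); X=toplane(i,np.c_[u,v],.018)[:,:2]*1000
        print(cam,"red",np.round(ce[k]),st[k,4],cv2.minAreaRect(X.astype(np.float32)))
    for k,c in dict(tape=(.5565,.0985),housing=(.551,-.029)).items():
        im,g=fit_print(p,i,c,k); r,r2=analyse(im,g,c); print(cam,k,np.round(r[0],1),np.round(r[1],1),"print",np.round(r2[0],1),np.round(r2[1],1),round(r2[2],1))
E
python3 chk.py; python3 go.py 437 -56.5 80 -90 437 -56.5 15 -90
```

```text
wrist red [317. 212.] 1513 ((437.4630432128906, -54.86628723144531), (56.436981201171875, 58.18682861328125), 18.9505615234375)
wrist tape [556.5  98.6] [99.5 99.8] print [558.6  97.5] [62.2 62. ] 90.0
wrist housing [552.2 -29.8] [79.8 79.4] print [552.8 -30. ] [28.2 28.2] 71.8
top red [291.  31.] 239 ((1025.6219482421875, 1.3928565979003906), (71.08414459228516, 74.34869384765625), 1.1126184463500977)
top red [390.   0.] 4 ((1106.778564453125, -225.0562286376953), (0.0008146315230987966, 6.939901351928711), 2.9491515159606934)
top tape [556.3  98.1] [79.2 79.2] print [556.8  98.7] [62.5 61.9] 5.4
3.2167 [ 0.4395 -0.0537  0.2007] [-8.999e+01  3.000e-02 -8.992e+01] [-35.6  -9.   36.2 114.6   5.5  72.7  -1.3]
[437.  -56.5  80.  -90. ] [2.8, 120.7, -2.6, -0.0, 0.1, -0.0] 2.8957244090172787
[437.  -56.5  15.  -90. ] [2.9, 185.7, -2.6, -0.0, 0.1, -0.0] 4.453989112618624Traceback (most recent call last):
  File "chk.py", line 11, in <module>
    im,g=fit_print(p,i,c,k); r,r2=analyse(im,g,c); print(cam,k,np.round(r[0],1),np.round(r[1],1),"print",np.round(r2[0],1),np.round(r2[1],1),round(r2[2],1))
                                  ~~~~~~~^^^^^^^^
  File "mats.py", line 20, in analyse
    cn=max(cv2.findContours(y.astype(np.uint8),0,1)[0],key=cv2.contourArea)[:,0]
       ~~~^^^^^^^^^^^^^^^^^^^^^^^^^^^^^^^^^^^^^^^^^^^^^^^^^^^^^^^^^^^^^^^^^
ValueError: max() iterable argument is empty
```

move_arm --pt "1.3 40 -2.5 0 0 0" --pt "1.3 80 -2.5 0 0 0" --pt "1.3 120 -2.5 0 0 0" --pt "1.3 150 -2.5 0 0 0" --pt "1.3 170 -2.5 0 0 0" --pt "1.3 185.5 -2.5 0 0 0" --pt "1.3 185.5 -2.5 0 0 0" --pt "1.3 185.5 -2.5 0 0 0" --pt "1.3 185.5 -2.5 0 0 0" --pt "1.3 185.5 -2.5 0 0 0"

```text
time_s: 4.05
tool_pos: [0.4375, -0.0556, 0.0157]
tool_rot: [-89.9, 0.0, -89.9]
force: [-0.7, -0.5, -0.3]
grip_width: 0.087
```

move_arm --pt "0 0 0 0 0 0" --pt "0 0 0 0 0 0" --pt "0 0 0 0 0 0" --pt "0 0 0 0 0 0" --pt "0 0 0 0 0 0" --pt "0 0 0 0 0 0" --pt "0 0 0 0 0 0" --pt "0 0 0 0 0 0" --pt "0 0 0 0 0 0" --pt "0 0 0 0 0 0" --claw 50 --newtons 15

```text
time_s: 4.88
tool_pos: [0.437, -0.0563, 0.0151]
tool_rot: [-90.0, 0.0, -90.0]
force: [-0.4, 0.5, 1.2]
grip_width: 0.0569
```

move_arm --pt "0 -30 0 0 0 0" --pt "0 -60 0 0 0 0" --pt "-25 -70 20 0 0 0" --pt "-50 -70 40 0 0 0" --pt "-75 -70 60 0 0 0" --pt "-100 -70 80 0 0 0" --pt "-125 -70 100 0 0 0" --pt "-152 -70 120 0 0 0" --pt "-152 -70 120 0 0 0" --pt "-152 -70 120 0 0 0" --pt "-152 -70 120 0 0 0" --pt "-152 -70 120 0 0 0"

```text
time_s: 5.88
tool_pos: [0.5563, 0.094, 0.0848]
tool_rot: [-90.1, -0.0, -90.1]
force: [-0.7, -0.2, -0.0]
grip_width: 0.0567
```

```bash
python3 look.py tape_roll w2; python3 go.py 557.3 96 40 -90 557.3 96 17.5 -90
```

```text
5.8833 [0.5563 0.094  0.0848] [-9.005e+01 -3.000e-02 -9.013e+01]
tape_roll 0.82 px 321.0 277.0 6401 ztop 0.0887 rect [557.9  94.5] [56.3 57.7] 22.5
5.9833 [0.5565 0.0942 0.0851] [-9.002e+01  1.000e-02 -9.014e+01] [-41.7  16.8  34.  106.4 -10.7  60.   -3.6]
[557.3  96.   40.  -90. ] [-1.8, 45.1, 0.8, 0.0, -0.1, -0.0] 1.0828001386017487
[557.3  96.   17.5 -90. ] [-1.7, 67.6, 0.9, 0.0, -0.1, -0.0] 1.6220337964172158
```

View pics/w2.png

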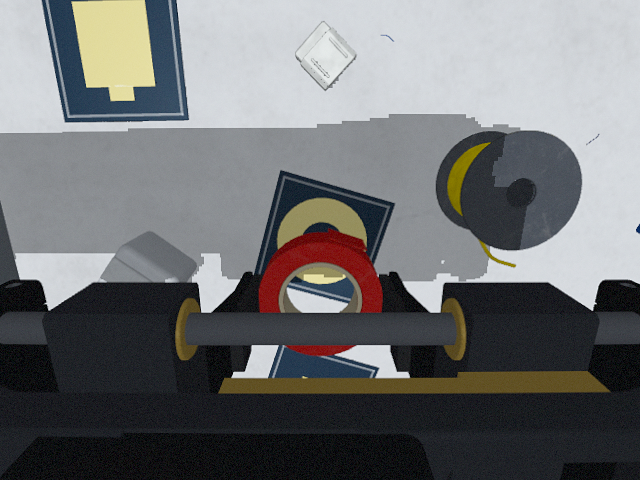

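move_arm --pt "-2.5 30 1 0 0 0" --pt "-2.5 55 1 0 0 0" --pt "-2.5 67 1 0 0 0" --pt "-2.5 67 1 0 0 0" --pt "-2.5 67 1 0 0 0" --pt "-2.5 67 1 0 0 0" --pt "-2.5 67 1 0 0 0" --pt "-2.5 67 1 0 0 0"

```text
time_s: 6.65
tool_pos: [0.5587, 0.0982, 0.0191]
tool_rot: [-89.9, 0.0, -90.0]
force: [-0.5, -0.6, -1.0]
grip_width: 0.057
```

move_arm --pt "0 0 0 0 0 0" --pt "0 0 0 0 0 0" --pt "0 0 0 0 0 0" --pt "0 0 0 0 0 0" --pt "0 0 0 0 0 0" --pt "0 0 0 0 0 0" --pt "0 0 0 0 0 0" --pt "0 -40 0 0 0 0" --pt "0 -80 0 0 0 0" --pt "0 -120 0 0 0 0" --pt "0 -160 0 0 0 0" --claw 75

```text
time_s: 7.57
tool_pos: [0.5576, 0.0977, 0.1797]
tool_rot: [-90.0, -0.0, -90.1]
force: [0.4, 0.4, 0.4]
grip_width: 0.0748
```

```bash
cat > chk2.py <<'E'
from h import *; from mats import *
for cam in ["wrist","top","scene"]:
    i=camera_info(cam); p,d=read_camera(cam)
    h=cv2.cvtColor(p,cv2.COLOR_RGB2HSV)
    m=(((h[...,0]<8)|(h[...,0]>172))&(h[...,1]>130)&(h[...,2]>60))
    c=(.5565,.0985)
    uv=proj(i,[[c[0],c[1],.02]])[0]; V,U=np.mgrid[:480,:640]
    m&=(abs(V-uv[1])<120)&(abs(U-uv[0])<120)
    v,u=np.nonzero(m)
    if len(u)<50: continue
    X=toplane(i,np.c_[u,v],.020)[:,:2]*1000
    print(cam,len(u),"red@20mm",cv2.minAreaRect(X.astype(np.float32)),cv2.minEnclosingCircle(X.astype(np.float32)))
    im,g=fit_print(p,i,c,'t')
    b=im.astype(int); dark=((b.sum(2)<300)|(b[...,0]-b[...,2]>15)).astype(np.uint8)
    cn=max(cv2.findContours(dark,0,1)[0],key=cv2.contourArea)[:,0]; w=np.c_[c[0]+g[cn[:,1]],c[1]+g[cn[:,0]]]*1000
    print("mat",cv2.minAreaRect(w.astype(np.float32)))
    cv2.imwrite(f"pics/tape_{cam}.png",im[:,:,::-1])
E
python3 chk2.py; python3 go.py 441 76 200 -90
```

```text
wrist 1897 red@20mm ((559.7122802734375, 97.76958465576172), (58.50861358642578, 60.7249870300293), 24.335615158081055) ((560.9306640625, 98.70332336425781), 31.952211380004883)
mat ((558.5927734375, 96.89688110351562), (79.75399017333984, 81.82894897460938), 73.65919494628906)
top 162 red@20mm ((557.8961181640625, 85.00585174560547), (27.502073287963867, 55.952064514160156), 89.45440673828125) ((557.999267578125, 95.39250183105469), 28.032882690429688)
mat ((556.5, 99.25), (98.25, 99.75), 90.0)
scene 383 red@20mm ((549.9588012695312, 95.27568054199219), (71.84304809570312, 56.82490539550781), 25.178071975708008) ((549.6492309570312, 95.93633270263672), 36.51046371459961)
mat ((556.5, 99.125), (98.5, 99.75), 90.0)
7.7167 [0.5605 0.0985 0.182 ] [-89.59   0.18 -90.02] [-43.9  11.1  35.4 100.4  -6.9  70.2  -6.8]
[441.  76. 200. -90.] [22.5, -19.0, -119.4, -0.4, -0.0, -0.2] 2.9480373117032306
```

move_arm --pt "22 -19 -120 0 0 0" --pt "22 -19 -120 0 0 0" --pt "22 -19 -120 0 0 0" --pt "22 -19 -120 0 0 0" --pt "22 -19 -120 0 0 0" --pt "22 -19 -120 0 0 0" --pt "22 -19 -120 0 0 0" --claw 80

```text
time_s: 8.3
tool_pos: [0.4386, 0.0763, 0.1965]
tool_rot: [-90.0, -0.1, -90.0]
force: [0.2, 0.6, -1.0]
grip_width: 0.08
```

```bash
python3 look.py counter w3; python3 chk2.py
```

```text
8.3 [0.4386 0.0763 0.1965] [-9.002e+01 -6.000e-02 -9.004e+01]
counter 0.94 px 323.0 217.0 2509 ztop 0.0488 rect [442.4  77.9] [41.  38.4] 51.7
wrist 1888 red@20mm ((557.8812255859375, 99.21427154541016), (60.67120361328125, 59.271507263183594), 14.081192970275879) ((558.1842041015625, 100.50015258789062), 31.406494140625)
mat ((557.9777221679688, 96.99920654296875), (80.34686279296875, 79.98004150390625), 73.61045837402344)
top 191 red@20mm ((567.8372192382812, 99.16542053222656), (57.476139068603516, 37.11635208129883), 86.67145538330078) ((557.9740600585938, 99.71389770507812), 29.41046142578125)
mat ((547.8325805664062, 103.53114318847656), (88.71575927734375, 101.2190933227539), 76.37860107421875)
scene 375 red@20mm ((551.1656494140625, 95.95063781738281), (69.089111328125, 56.62150192260742), 25.20905876159668) ((549.8439331054688, 96.061767578125), 36.290061950683594)
mat ((557.3963012695312, 100.54488372802734), (94.75617980957031, 85.72157287597656), 73.37378692626953)
```

View pics/w3_m.png

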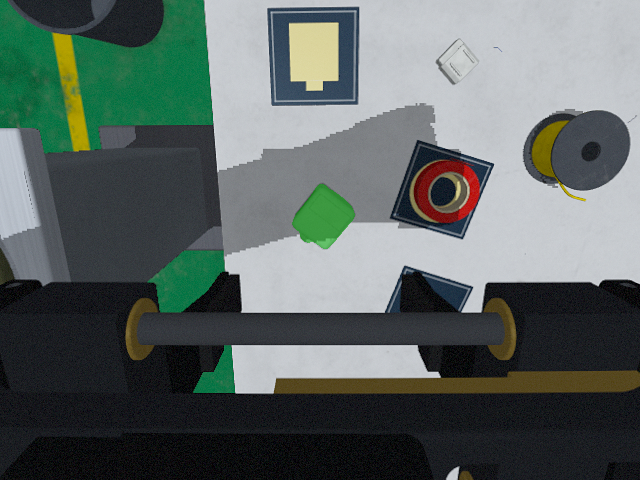

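```bash
cat > rect.py <<'E'
import sys; from h import *
# rect.py name cx cy z half(mm): rectified patches of wrist, image up = +x world, left = +y
nm=sys.argv[1]; cx,cy,z,hf=map(float,sys.argv[2:6]); cams=sys.argv[6:] or ["wrist","top"]
n=400; g=np.linspace(hf,-hf,n)/1000; out=[]
for cam in cams:
    i=camera_info(cam); p,d=read_camera(cam)
    X,Y=np.meshgrid(cx/1000+g,cy/1000+g,indexing='ij')
    uv=proj(i,np.c_[X.ravel(),Y.ravel(),np.full(X.size,z/1000)]).astype(np.float32).reshape(n,n,2)
    im=cv2.remap(p,uv[...,0],uv[...,1],cv2.INTER_CUBIC)
    for k in range(-int(hf)//10*10,int(hf)+1,10):
        q=int((hf-k)/(2*hf)*(n-1)); 
        if 0<=q<n:
            im[q,:6]=(255,0,0); im[-6:,q]=(255,0,0)
            if k==0: im[q,::8]=(255,0,255); im[::8,q]=(255,0,255)
    out.append(im)
cv2.imwrite(f"pics/{nm}.png",np.hstack(out)[:,:,::-1])
E
python3 rect.py r3 440 78 40 50
```

```text
(no output)
```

View pics/r3.png

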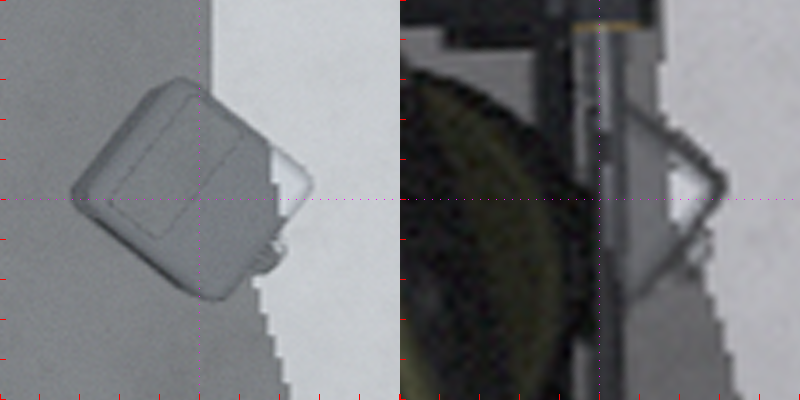

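```bash
python3 go.py 441 78.5 80 -129 441 78.5 18 -129
```

```text
8.65 [0.4383 0.0761 0.1967] [-9.003e+01 -6.000e-02 -9.004e+01] [-48.6  -7.9  32.9 114.6   4.5  72.1 -17.4]
[ 441.    78.5   80.  -129. ] [-2.5, 116.7, 2.8, 0.0, 39.0, 0.1] 5.441236000992009
[ 441.    78.5   18.  -129. ] [-2.6, 178.7, 2.8, 0.0, 39.0, 0.1] 5.441236000992009
```

move_arm --pt "-2.5 20 2.8 0 7 0" --pt "-2.5 40 2.8 0 14 0" --pt "-2.5 60 2.8 0 21 0" --pt "-2.5 80 2.8 0 28 0" --pt "-2.5 95 2.8 0 35 0" --pt "-2.5 100 2.8 0 39 0" --pt "-2.5 130 2.8 0 39 0" --pt "-2.5 160 2.8 0 39 0" --pt "-2.5 178.5 2.8 0 39 0" --pt "-2.5 178.5 2.8 0 39 0" --pt "-2.5 178.5 2.8 0 39 0" --pt "-2.5 178.5 2.8 0 39 0"

```text
time_s: 9.65
tool_pos: [0.4418, 0.0788, 0.0196]
tool_rot: [-89.9, 0.1, -129.0]
force: [-0.4, 0.1, 0.0]
grip_width: 0.0801
```

move_arm --pt "0 0 0 0 0 0" --pt "0 0 0 0 0 0" --pt "0 0 0 0 0 0" --pt "0 0 0 0 0 0" --pt "0 0 0 0 0 0" --pt "0 0 0 0 0 0" --pt "0 0 0 0 0 0" --pt "0 0 0 0 0 0" --pt "0 0 0 0 0 0" --pt "0 0 0 0 0 0" --claw 35 --newtons 20

```text
time_s: 10.48
tool_pos: [0.4409, 0.0787, 0.0187]
tool_rot: [-90.0, 0.0, -129.0]
force: [-0.6, 0.2, 3.5]
grip_width: 0.042
```

```bash
python3 go.py 441 78.5 90 -129  432.3 222 90 -90
```

```text
10.4833 [0.4409 0.0787 0.0187] [-9.0000e+01  1.0000e-02 -1.2902e+02] [-45.2   7.8  33.5 124.7  -5.7  48.9 -47.2]
[ 441.    78.5   90.  -129. ] [0.1, -71.3, 0.2, 0.0, -0.0, -0.0] 1.710748739368784
[432.3 222.   90.  -90. ] [-105.9, -71.3, -96.9, -0.0, -39.0, -0.0] 5.450197511056493
```

move_arm --pt "0 -35 0 0 0 0" --pt "0 -71 0 0 0 0" --pt "-18 -71 -16 0 -6.5 0" --pt "-36 -71 -32 0 -13 0" --pt "-54 -71 -48 0 -19.5 0" --pt "-72 -71 -65 0 -26 0" --pt "-90 -71 -81 0 -32.5 0" --pt "-106 -71 -97 0 -39 0" --pt "-106 -71 -97 0 -39 0" --pt "-106 -71 -97 0 -39 0" --pt "-106 -71 -97 0 -39 0" --pt "-106 -71 -97 0 -39 0"

```text
time_s: 11.48
tool_pos: [0.4323, 0.2207, 0.0893]
tool_rot: [-90.0, -0.0, -90.2]
force: [0.6, -0.7, -0.4]
grip_width: 0.042
```

```bash
python3 look.py counter w4; python3 go.py 432.3 222.5 21 -90;python3 rect.py r4 432 219 2 80 top scene
```

```text
11.4833 [0.4323 0.2207 0.0893] [-9.002e+01 -4.000e-02 -9.017e+01]
counter 0.74 px 320.0 300.0 8461 ztop 0.1191 rect [433.6 223.1] [37.1 46.5] 1.2
11.5833 [0.4324 0.2209 0.0895] [-9.001e+01 -1.000e-02 -9.017e+01] [-54.4   5.6  25.5 116.5  -2.8  58.5 -27.7]
[432.3 222.5  21.  -90. ] [-1.6, 68.5, -0.1, 0.0, -0.2, 0.0] 1.6429659239276815
```

View pics/w4.png

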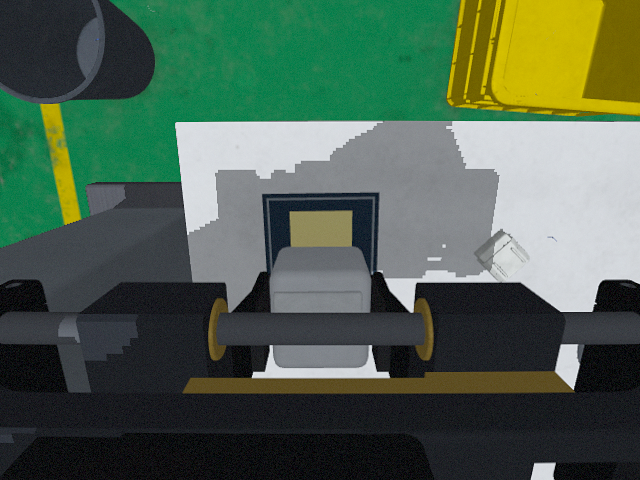

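View pics/r4.png

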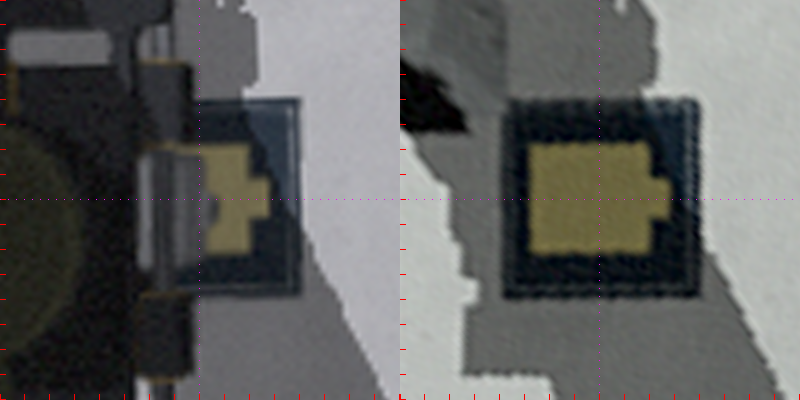

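```bash
python3 - <<'E'
from h import *
i=camera_info("wrist"); p,d=read_camera("wrist")
print(env.get_obs()['tool_pos'])
print(toplane(i,[(264,195),(378,194),(290,211),(352,211),(260,265),(379,265)],.002)*1000)
m=models.cut_out("counter","wrist")[0]['mask']; P=maskpts(i,m,d)*1000
t=P[P[:,2]>np.percentile(P[:,2],97)-14]
print(np.percentile(P[:,2],[3,10,50,90,97]))
for lo in range(88,124,3):
    s=P[(P[:,2]>lo)&(P[:,2]<=lo+3)]
    if len(s)>20: print(lo,len(s),np.percentile(s[:,:2],[1,99],axis=0).round(1).tolist())
E
```

```text
[0.43235059 0.22149837 0.08963394]
[[395.47951038 256.29840974   2.        ]
 [473.04770473 256.7583273    2.        ]
 [412.88954254 245.13787145   2.        ]
 [455.6112251  245.01309763   2.        ]
 [390.22828655 205.56219995   2.        ]
 [475.93270915 205.30720573   2.        ]]
[ 80.23221995  90.35117572 110.54851937 118.77141099 119.34400345]
88 182 [[414.4, 238.4], [454.3, 243.4]]
91 195 [[414.4, 240.1], [453.9, 243.4]]
94 217 [[414.0, 241.1], [453.2, 243.5]]
97 214 [[413.7, 240.7], [453.4, 243.5]]
100 236 [[414.3, 241.1], [453.3, 243.5]]
103 270 [[412.3, 224.8], [454.1, 243.5]]
106 704 [[412.8, 198.2], [454.4, 243.4]]
109 3780 [[414.1, 199.2], [453.3, 242.3]]
112 85 [[417.3, 202.7], [450.2, 240.5]]
115 291 [[415.8, 230.0], [449.2, 238.2]]
118 1556 [[416.1, 230.1], [449.1, 238.4]]
```

move_arm --pt "-1 30 0.3 0 -0.7 0" --pt "-1 55 0.3 0 -0.7 0" --pt "-1 68.3 0.3 0 -0.7 0" --pt "-1 68.3 0.3 0 -0.7 0" --pt "-1 68.3 0.3 0 -0.7 0" --pt "-1 68.3 0.3 0 -0.7 0" --pt "-1 68.3 0.3 0 -0.7 0" --pt "-1 68.3 0.3 0 -0.7 0"

```text
time_s: 12.45
tool_pos: [0.4329, 0.2234, 0.022]
tool_rot: [-89.9, 0.1, -89.3]
force: [0.1, 0.2, -1.3]
grip_width: 0.0419
```

move_arm --pt "0 0 0 0 0 0" --pt "0 0 0 0 0 0" --pt "0 0 0 0 0 0" --pt "0 0 0 0 0 0" --pt "0 0 0 0 0 0" --pt "0 0 0 0 0 0" --pt "0 0 0 0 0 0" --pt "0 -40 0 0 0 0" --pt "0 -80 0 0 0 0" --pt "0 -120 0 0 0 0" --pt "0 -160 0 0 0 0" --pt "0 -200 0 0 0 0" --pt "0 -200 0 0 0 0" --claw 75

```text
time_s: 13.53
tool_pos: [0.4364, 0.2253, 0.2296]
tool_rot: [-89.4, 0.5, -89.3]
force: [1.5, 0.1, -0.1]
grip_width: 0.0753
```

```bash
python3 rect.py r5 432 219 42 60 wrist scene; python3 go.py 441 -100 225 -90 435 -350 200 -90
```

```text
13.6333 [0.4335 0.2237 0.2232] [-89.81   0.17 -89.32] [-56.   -2.2  25.2 107.3   0.9  74.4 -30.4]
[ 441. -100.  225.  -90.] [323.8, -2.8, 3.7, -0.2, 0.7, -0.2] 7.765237531621416
[ 435. -350.  200.  -90.] [573.8, 21.4, -5.3, -0.2, 0.7, -0.2] 13.769470276907942
```

View pics/r5.png

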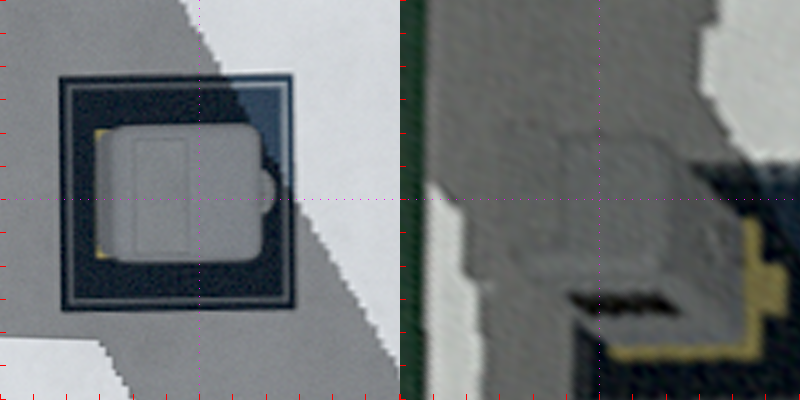

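move_arm --pt "324 0 4 0 0.7 0" --pt "324 0 4 0 0.7 0" --pt "324 0 4 0 0.7 0" --pt "324 0 4 0 0.7 0" --pt "324 0 4 0 0.7 0" --pt "324 0 4 0 0.7 0" --pt "324 0 4 0 0.7 0" --pt "574 21 -5 0 0.7 0" --pt "574 21 -5 0 0.7 0" --pt "574 21 -5 0 0.7 0" --pt "574 21 -5 0 0.7 0" --pt "574 21 -5 0 0.7 0" --pt "574 21 -5 0 0.7 0" --pt "574 21 -5 0 0.7 0" --pt "574 21 -5 0 0.7 0" --pt "574 21 -5 0 0.7 0" --pt "574 21 -5 0 0.7 0"

```text
time_s: 15.05
tool_pos: [0.4334, -0.3502, 0.1987]
tool_rot: [-90.2, 0.1, -90.1]
force: [-0.0, 0.5, 0.1]
grip_width: 0.0749
```

```bash
python3 look.py connector w6; python3 rect.py r6 432 219 2 50 top scene; python3 rect.py r6t 556.5 98.5 2 50 top scene;python3 rect.py r6c 433 -357 12 50 wrist top
```

```text
15.05 [ 0.4334 -0.3502  0.1987] [-9.016e+01  6.000e-02 -9.008e+01]
connector 0.86 px 322.0 221.0 828 ztop 0.0166 rect [ 434.9 -359.1] [43.7 21.4] 58.8
```

View pics/w6.png

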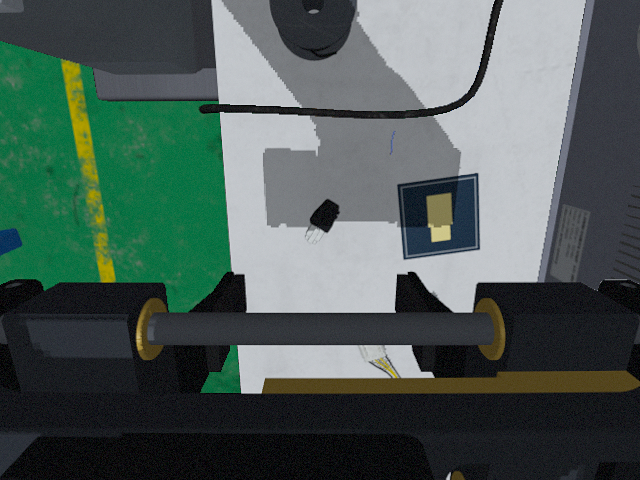

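View pics/r6.png

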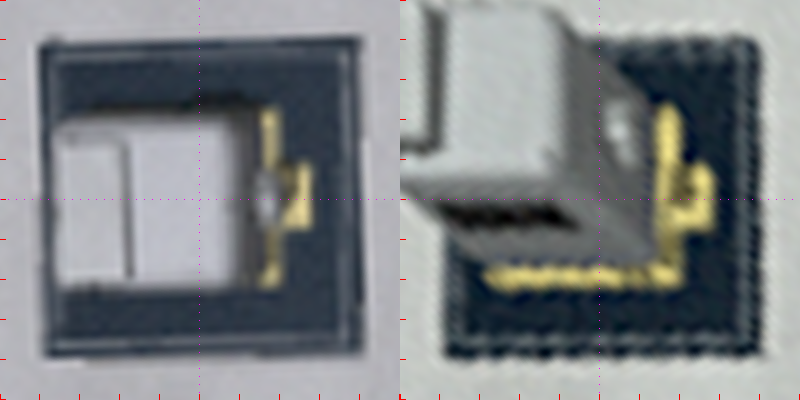

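View pics/r6t.png

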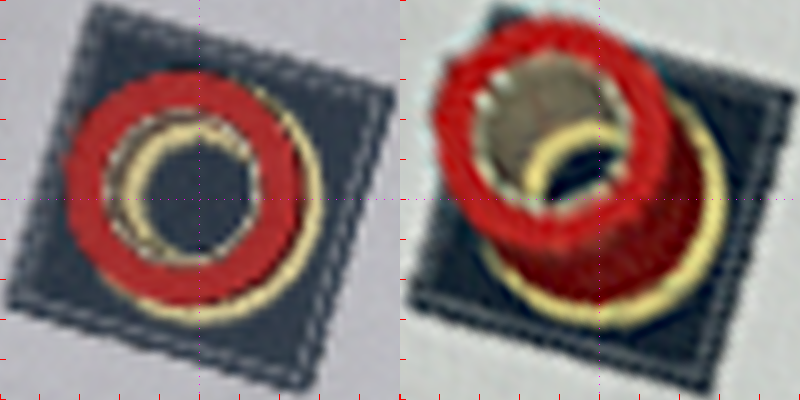

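View pics/r6c.png

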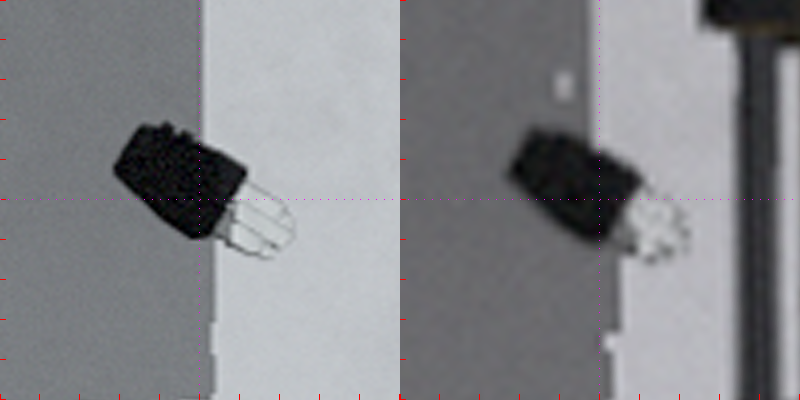

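The counter's print shows strips of about 4 mm at -x and -y, which suggests it is offset. The tape shows a smaller offset. I'll measure both by fitting silhouettes.

```bash
cat > fit.py <<'E'
from h import *
from scipy.optimize import minimize
def hullmask(i,P):
    uv=proj(i,P)*1.0; h=cv2.convexHull((uv*16).astype(np.int32)); 
    S=4; m=np.zeros((480*S,640*S),np.uint8); cv2.fillConvexPoly(m,np.round(cv2.convexHull(((uv+.5)*S-.5).astype(np.float32))).astype(np.int32),1)
    return cv2.resize(m.astype(np.float32),(640,480),interpolation=cv2.INTER_AREA)
def cyl(c,r,z0,z1):
    a=np.linspace(0,2*np.pi,90); return np.vstack([np.c_[c[0]+r*np.cos(a),c[1]+r*np.sin(a),np.full(90,z)] for z in (z0,z1)])
if __name__=="__main__":
    for cam in ["top","scene"]:
        i=camera_info(cam); p,d=read_camera(cam)
        h=cv2.cvtColor(p,cv2.COLOR_RGB2HSV)
        m=(((h[...,0]<10)|(h[...,0]>170))&(h[...,1]>110)&(h[...,2]>40))
        uv=proj(i,[[.5565,.0985,.01]])[0]; V,U=np.mgrid[:480,:640]; m&=(abs(V-uv[1])<40)&(abs(U-uv[0])<40)
        v,u=np.nonzero(m); hm=np.zeros((480,640),np.uint8); cv2.fillConvexPoly(hm,cv2.convexHull(np.c_[u,v].astype(np.int32)),1)
        f=lambda q:abs(hullmask(i,cyl(q[:2]/1000,q[2]/1000,.002,.020))-hm).sum()
        r=minimize(f,[557,99,29.5],method='Nelder-Mead',options=dict(initial_simplex=[[557,99,29.5],[560,99,29.5],[557,102,29.5],[557,99,28.5]])); print(cam,"tape",r.x.round(1),r.fun,hm.sum(),m.sum())
        mk=models.cut_out("counter",cam)
        for x in mk[:1]:
            P=maskpts(i,x['mask'],d)*1000; print(x['score'],len(P))
            s=P[(P[:,2]>38)&(P[:,2]<45)]; print("top",len(s),np.percentile(s[:,:2],[2,98],axis=0).round(1).tolist())
            s=P[(P[:,2]>8)&(P[:,2]<32)]
            a=s[(s[:,1]>207)&(s[:,1]<235)]; print("-x face x",len(a),np.percentile(a[:,0],[10,50,90]).round(1) if len(a) else 0)
            a=s[(s[:,0]>418)&(s[:,0]<448)&(s[:,1]<212)]; print("-y face y",len(a),np.percentile(a[:,1],[10,50,90]).round(1) if len(a) else 0)
    print(env.get_obs()['time_s'])
E
python3 fit.py
```

```text
top tape [558.4 100.6  28.9] 22.875 604 335
0.73 465
top 242 [[413.7, 201.1], [452.1, 243.9]]
-x face x 0 0
-y face y 49 [193.8 200.7 201.6]
scene tape [558.4 100.5  28. ] 26.75 604 388
0.73 685
top 270 [[410.4, 200.6], [449.6, 239.4]]
-x face x 78 [410.1 411.3 412.6]
-y face y 84 [194.5 200.9 202.4]
15.65
```

Both cameras put the tape about 2 mm off in +x and +y, so I'll correct that on the way back. The counter's faces measure within about 1 mm of where they should be. The wrist view shows the connector at (322,215) with its boot pointing up and to the right. Next I'll pick up the connector.

```bash
python3 go.py 435.8 -353.6 80 -121 435.8 -353.6 14 -121
```

```text
15.65 [ 0.4344 -0.3507  0.2004] [-8.997e+01  2.000e-02 -9.000e+01] [-20.8  15.1  66.5 100.8 -14.5  73.5  49.1]
[ 435.8 -353.6   80.  -121. ] [2.9, 120.4, 1.4, -0.0, 31.0, -0.0] 4.329894436662896
[ 435.8 -353.6   14.  -121. ] [3.0, 186.4, 1.3, -0.0, 31.0, -0.0] 4.469501204708903
```

move_arm --pt "3 25 1.4 0 7 0" --pt "3 50 1.4 0 14 0" --pt "3 75 1.4 0 21 0" --pt "3 100 1.4 0 28 0" --pt "3 125 1.4 0 31 0" --pt "3 145 1.4 0 31 0" --pt "3 165 1.4 0 31 0" --pt "3 180 1.4 0 31 0" --pt "3 186 1.4 0 31 0" --pt "3 186 1.4 0 31 0" --pt "3 186 1.4 0 31 0" --pt "3 186 1.4 0 31 0" --claw 50

```text
time_s: 16.65
tool_pos: [0.4364, -0.3546, 0.0154]
tool_rot: [-89.9, 0.0, -121.0]
force: [-0.3, 0.5, -0.8]
grip_width: 0.05
```

```bash
python3 go.py 435.8 -353.6 14 -121; python3 look.py connector w7
```

```text
16.65 [ 0.4364 -0.3546  0.0154] [-8.9880e+01  1.0000e-02 -1.2102e+02] [-12.3  32.2  60.1 110.1 -33.4  57.2  32.1]
[ 435.8 -353.6   14.  -121. ] [-0.6, 1.4, -1.0, -0.1, -0.0, -0.0] 0.043971182563485554
16.65 [ 0.4364 -0.3546  0.0154] [-8.9880e+01  1.0000e-02 -1.2102e+02]
connector 0.56 px 319.0 287.0 2321 ztop 0.0165 rect [ 434.6 -359.3] [45.3 20.8] 58.1
connector 0.56 px 535.0 164.0 29493 ztop 0.0034 rect [ 554.2 -356.8] [81.1 81.2] 7.8
```

View pics/w7.png

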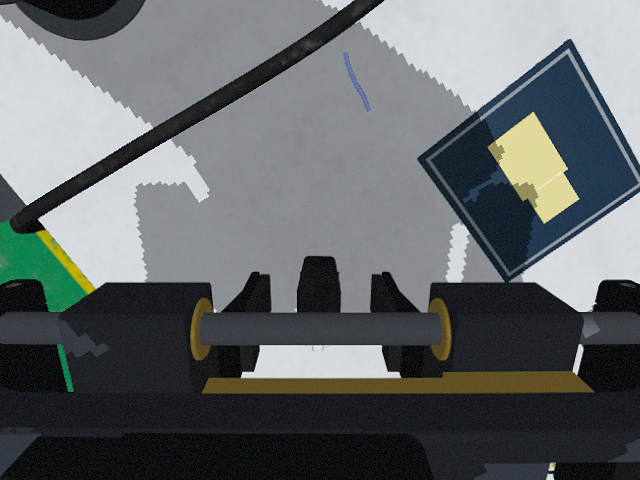

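move_arm --pt "0 0 0 0 0 0" --pt "0 0 0 0 0 0" --pt "0 0 0 0 0 0" --pt "0 0 0 0 0 0" --pt "0 0 0 0 0 0" --pt "0 0 0 0 0 0" --pt "0 0 0 0 0 0" --pt "0 0 0 0 0 0" --claw 15 --newtons 15

```text
time_s: 17.42
tool_pos: [0.4357, -0.3539, 0.0142]
tool_rot: [-90.0, 0.0, -121.0]
force: [0.5, -0.8, -0.1]
grip_width: 0.0213
```

```bash
python3 go.py 435.8 -353.6 90 -121 500 -352 90 -82 551 -351 90 -82
```

```text
17.4167 [ 0.4357 -0.3539  0.0142] [-9.0000e+01  1.0000e-02 -1.2103e+02] [-12.2  32.3  60.  110.2 -33.4  57.2  32.1]
[ 435.8 -353.6   90.  -121. ] [-0.3, -75.8, -0.1, -0.0, -0.0, -0.0] 1.8166057870531986
[ 500. -352.   90.  -82.] [-34.8, -75.7, 54.1, -0.0, -39.0, -0.0] 5.4505164807619
[ 551. -351.   90.  -82.] [-61.9, -75.7, 97.3, -0.0, -39.0, -0.0] 5.4505164807619
```

move_arm --pt "0 -30 0 0 0 0" --pt "0 -76 0 0 0 0" --pt "-6 -76 9 0 -6.5 0" --pt "-12 -76 18 0 -13 0" --pt "-18 -76 27 0 -19.5 0" --pt "-24 -76 36 0 -26 0" --pt "-30 -76 45 0 -32.5 0" --pt "-35 -76 54 0 -39 0" --pt "-35 -76 54 0 -39 0" --pt "-35 -76 54 0 -39 0" --pt "-35 -76 54 0 -39 0" --pt "-35 -76 54 0 -39 0"

```text
time_s: 18.42
tool_pos: [0.4989, -0.3521, 0.0901]
tool_rot: [-90.0, 0.0, -82.2]
force: [-0.6, -0.5, -0.2]
grip_width: 0.0209
```

```bash
python3 look.py connector w8;  python3 rect.py r8 552 -355 2 60 wrist; python3 rect.py r8b 502 -356 90 60 wrist scene; python3 go.py 500 -352 90 -82
```

```text
18.4167 [ 0.4989 -0.3521  0.0901] [-9.004e+01  1.000e-02 -8.220e+01]
connector 0.87 px 321.0 289.0 2339 ztop 0.0923 rect [ 500.9 -358.2] [20.7 45.3] 6.6
18.6667 [ 0.4997 -0.3517  0.0902] [-9.000e+01  1.000e-02 -8.207e+01] [ -9.5  28.1  53.8  99.9 -24.8  64.8  59.8]
[ 500. -352.   90.  -82.] [0.3, 0.2, 0.2, -0.0, -0.1, -0.0] 0.010697078978108935
```

View pics/w8.png

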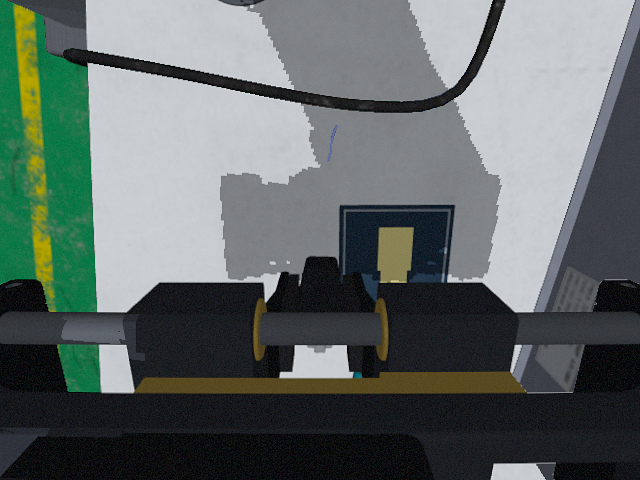

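View pics/r8b.png

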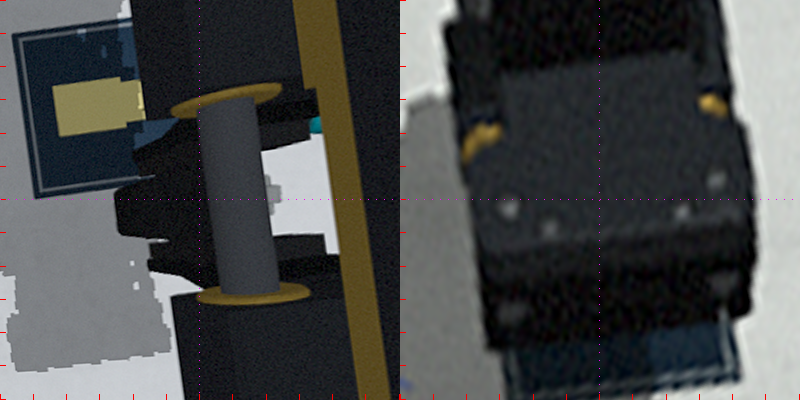

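move_arm --pt "1 0 8 2 -0.3 0" --pt "2 0 16 4 -0.6 0" --pt "3 0 26 4 -0.6 0" --pt "4 0 36 4 -0.6 0" --pt "5 0 44 4 -0.6 0" --pt "5.8 0 51 4 -0.6 0" --pt "5.8 0 51 4 -0.6 0" --pt "5.8 0 51 4 -0.6 0" --pt "5.8 0 51 4 -0.6 0" --pt "5.8 0 51 4 -0.6 0" --pt "5.8 0 51 4 -0.6 0"

```text
time_s: 19.58
tool_pos: [0.5508, -0.3506, 0.0902]
tool_rot: [-86.0, -0.0, -81.5]
force: [0.1, 0.6, -0.6]
grip_width: 0.0211
```

```bash
python3 look.py connector w9; python3 - <<'E'
from h import *
o=env.get_obs();print(o['tool_pos'],o['tool_rot'],o['force'],o['qpos'].round(1))
p,d=read_camera("scene"); cv2.imwrite("pics/s9.png",cv2.resize(p[120:400,320:640,::-1],(800,700))[:600])
E
```

```text
19.5833 [ 0.5508 -0.3506  0.0902] [-8.601e+01 -1.000e-02 -8.146e+01]
connector 0.91 px 321.0 290.0 2320 ztop 0.0926 rect [ 553.  -356.7] [20.8 45.3] 5.6
[ 0.55101665 -0.35053415  0.09033495] [-8.59879497e+01 -1.13717063e-02 -8.14514533e+01] [-0.50875728  0.41014042 -0.0553515 ] [ -7.4  30.2  51.1  96.4 -29.3  63.7  60.7]
```

View pics/w9.png

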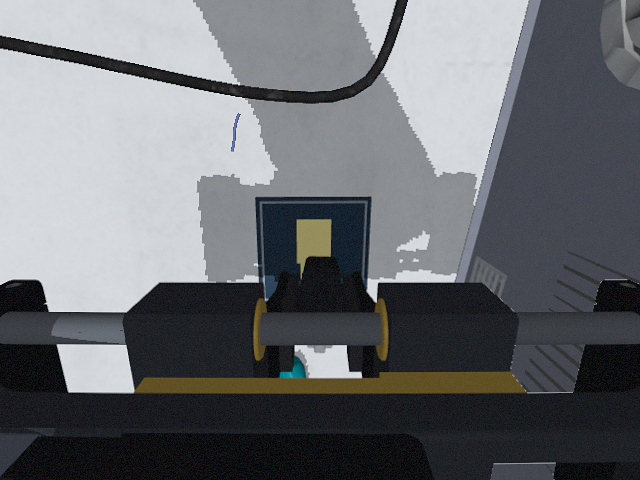

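View pics/s9.png

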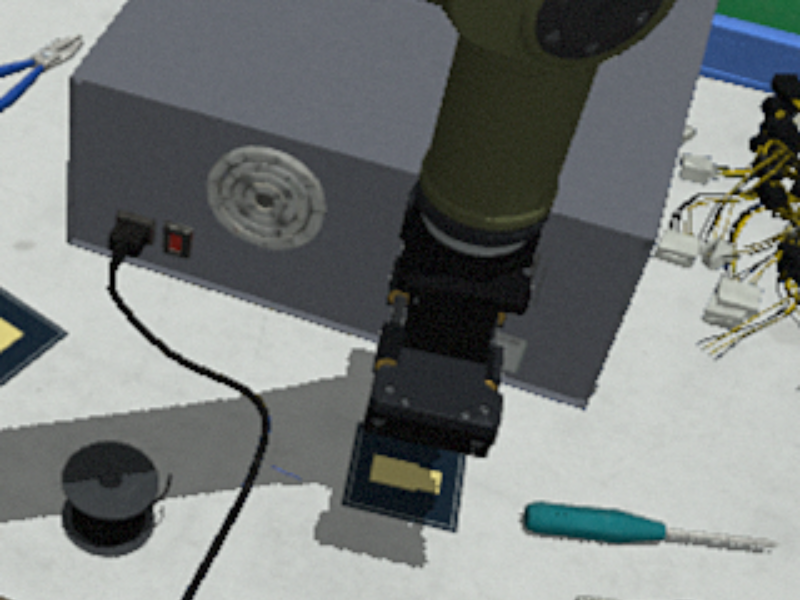

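move_arm --pt "0 24.9 -1.7 0 0 0" --pt "0 44.9 -3.1 0 0 0" --pt "0 59.9 -4.2 0 0 0" --pt "0 68.8 -4.8 0 0 0" --pt "0 72.8 -5.1 0 0 0" --pt "0 72.8 -5.1 0 0 0" --pt "0 72.8 -5.1 0 0 0" --pt "0 72.8 -5.1 0 0 0" --pt "0 72.8 -5.1 0 0 0"

```text
time_s: 20.48
tool_pos: [0.5517, -0.3508, 0.0179]
tool_rot: [-85.9, -0.1, -81.4]
force: [0.1, -0.9, -0.5]
grip_width: 0.0217
```

```bash
python3 look.py connector w10; python3 go.py 551 -350.5 17.2 -82
```

```text
20.4833 [ 0.5517 -0.3508  0.0179] [-8.594e+01 -6.000e-02 -8.143e+01]
connector 0.97 px 321.0 290.0 2272 ztop 0.0205 rect [ 553.8 -356.7] [20.7 45.3] 6.0
20.5833 [ 0.5515 -0.3506  0.0177] [-8.596e+01 -4.000e-02 -8.142e+01] [ -4.7  35.   47.5  99.1 -33.7  57.3  64. ]
[ 551.  -350.5   17.2  -82. ] [-0.2, 0.4, -0.6, -4.0, 0.6, 0.0] 0.569902352653687
```

View pics/w10.png

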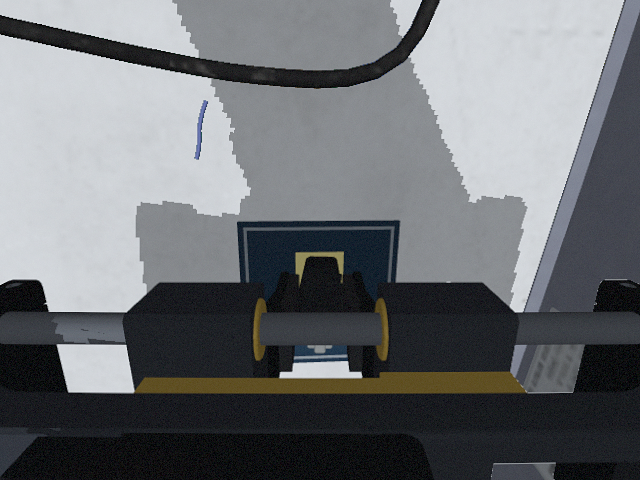

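move_arm --pt "0 0.3 0 0 0 0" --pt "0 0.3 0 0 0 0" --pt "0 0.3 0 0 0 0" --pt "0 0.3 0 0 0 0" --pt "0 0.3 0 0 0 0" --pt "0 0.3 0 0 0 0" --pt "0 -24.9 1.7 0 0 0" --pt "0 -59.9 4.2 0 0 0" --pt "0 -99.8 7 0 0 0" --pt "0 -139.7 9.8 0 0 0" --pt "0 -179.6 12.6 0 0 0" --pt "0 -180 -40 0 0 0" --pt "0 -180 -40 0 0 0" --claw 40

```text
time_s: 21.67
tool_pos: [0.4958, -0.3617, 0.1969]
tool_rot: [-85.9, -0.2, -81.6]
force: [-1.9, -0.8, -1.5]
grip_width: 0.04
```

```bash
python3 look.py connector w11; python3 rect.py r11 552 -355 2 50 wrist scene; python3 go.py 500 -352 200 -90
```

```text
21.6667 [ 0.4958 -0.3617  0.1969] [-85.92  -0.19 -81.63]
connector 0.85 px 365.0 214.0 880 ztop 0.0186 rect [ 553.9 -356.9] [20.3 44.8] 6.2
21.8667 [ 0.4995 -0.3579  0.194 ] [-8.593e+01  3.000e-02 -8.145e+01] [-11.7  19.6  57.2  95.9 -20.7  71.8  58.4]
[ 500. -352.  200.  -90.] [-5.7, -5.9, 1.8, -4.1, 8.5, -0.3] 1.3222619563311406
```

View pics/r11.png

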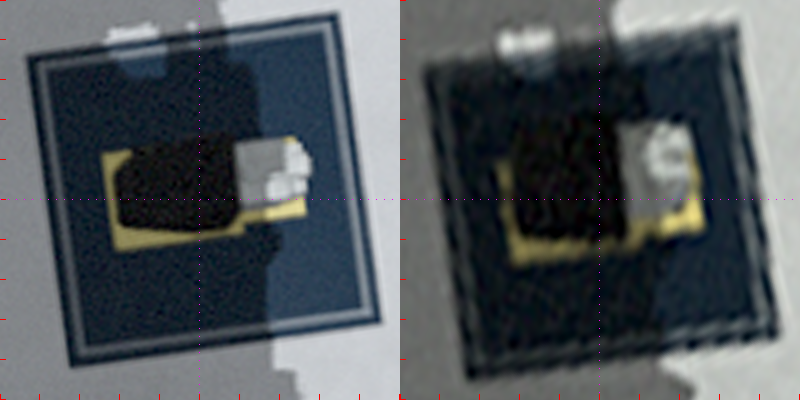

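```bash
python3 go.py 480 -352 230 -90 460 -60 230 -70 556 213 200 -47
```

```text
21.8667 [ 0.4995 -0.3579  0.194 ] [-8.593e+01  3.000e-02 -8.145e+01] [-11.7  19.6  57.2  95.9 -20.7  71.8  58.4]
[ 480. -352.  230.  -90.] [-8.7, -37.2, -15.8, -4.1, 8.5, -0.3] 1.3222619563311406
[460. -60. 230. -70.] [-300.5, -35.4, 7.8, -4.1, -11.4, 0.4] 7.257213311219344
[556. 213. 200. -47.] [-556.1, 4.3, 140.8, -4.0, -34.4, 1.2] 13.757563358013888
```

move_arm --pt "-8.7 -37 -16 -4 2 0" --pt "-50 -37 -12 -4 0 0" --pt "-90 -37 -8 -4 -3 0" --pt "-130 -37 -4 -4 -5 0" --pt "-170 -36 0 -4 -7 0" --pt "-210 -36 3 -4 -9 0.3" --pt "-250 -36 5 -4 -11 0.4" --pt "-290 -35 8 -4 -11.4 0.4" --pt "-325 -30 25 -4 -14 0.5" --pt "-358 -25 42 -4 -17 0.6" --pt "-390 -20 58 -4 -20 0.7" --pt "-422 -15 75 -4 -23 0.8" --pt "-455 -10 92 -4 -26 0.9" --pt "-488 -5 108 -4 -29 1" --pt "-522 0 124 -4 -32 1.1" --pt "-556 4 141 -4 -34.4 1.2" --pt "-556 4 141 -4 -34.4 1.2" --pt "-556 4 141 -4 -34.4 1.2" --pt "-556 4 141 -4 -34.4 1.2" --pt "-556 4 141 -4 -34.4 1.2" --claw 60

```text
time_s: 23.53
tool_pos: [0.556, 0.2113, 0.1996]
tool_rot: [-90.2, -0.0, -47.1]
force: [-0.3, -1.0, -0.1]
grip_width: 0.06
```

```bash
python3 look.py housing w12; python3 rect.py r12 552 -355 2 50 top scene; python3 rect.py r12h 557 213 14 40 wrist scene; python3 fit.py
```

```text
23.5333 [0.556  0.2113 0.1996] [-90.16  -0.   -47.12]
housing 0.68 px 326.0 213.0 701 ztop 0.0145 rect [560.4 213.3] [24.8 27.6] 43.4
top tape [558.3 100.6  28.8] 21.5625 603 332
0.56 487
top 240 [[413.6, 201.9], [452.0, 244.1]]
-x face x 0 0
-y face y 52 [194.5 200.7 201.8]
scene tape [558.4 100.5  27.9] 26.25 602 389
0.88 733
top 273 [[410.4, 201.0], [450.0, 239.9]]
-x face x 87 [410.  411.2 412.4]
-y face y 95 [194.7 200.9 202.5]
24.0333
```

View pics/w12_m.png

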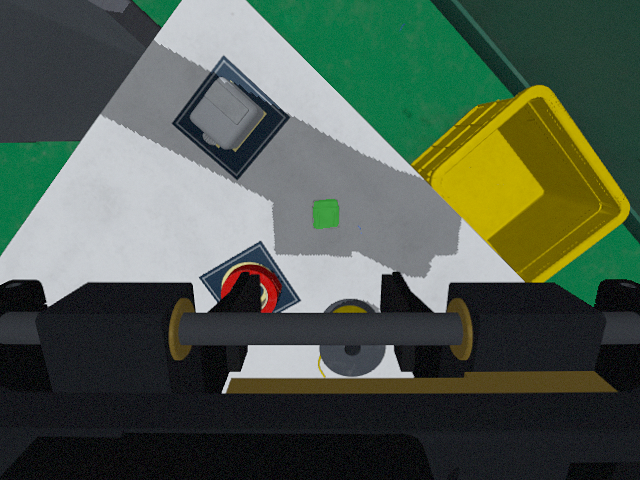

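View pics/r12.png

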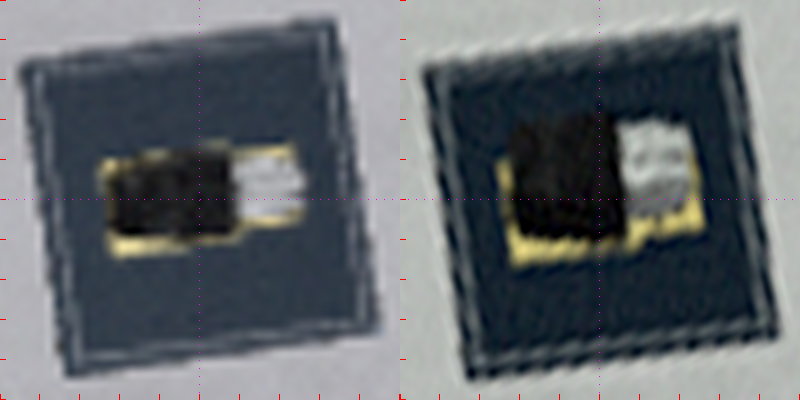

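View pics/r12h.png

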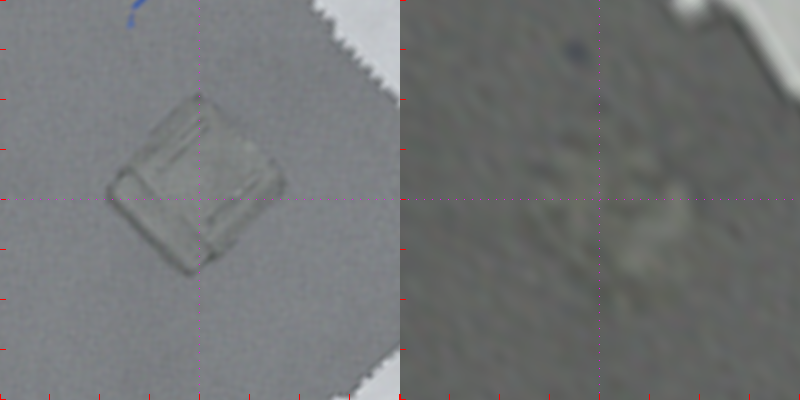

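```bash
python3 go.py 558.5 213.8 14 -47
```

```text
24.0333 [0.5558 0.2125 0.1999] [-9.010e+01  3.000e-02 -4.702e+01] [-54.2  14.4  36.2  95.1  -8.8  73.5  26.7]
[558.5 213.8  14.  -47. ] [1.0, 185.9, 3.2, 0.1, -0.0, -0.0] 4.457839004310257
```

move_arm --pt "1 40 3 0 0 0" --pt "1 80 3 0 0 0" --pt "1 120 3 0 0 0" --pt "1 150 3 0 0 0" --pt "1 172 3 0 0 0" --pt "1 185.5 3 0 0 0" --pt "1 185.5 3 0 0 0" --pt "1 185.5 3 0 0 0" --pt "1 185.5 3 0 0 0"

```text
time_s: 24.78
tool_pos: [0.5591, 0.2139, 0.0149]
tool_rot: [-90.0, -0.0, -47.0]
force: [0.6, 0.4, 0.7]
grip_width: 0.0599
```

move_arm --pt "0 0 0 0 0 0" --pt "0 0 0 0 0 0" --pt "0 0 0 0 0 0" --pt "0 0 0 0 0 0" --pt "0 0 0 0 0 0" --pt "0 0 0 0 0 0" --pt "0 0 0 0 0 0" --pt "0 0 0 0 0 0" --pt "0 -30 0 0 0 0" --pt "0 -60 0 0 0 0" --pt "0 -95 0 0 0 0" --pt "0 -95 0 0 0 0" --pt "0 -95 0 0 0 0" --claw 18 --newtons 12

```text
time_s: 25.87
tool_pos: [0.5602, 0.2144, 0.1116]
tool_rot: [-89.8, -0.0, -47.0]
force: [-0.3, -0.6, -0.5]
grip_width: 0.0264
```

```bash
python3 look.py housing w13; python3 go.py 500 80 110 -30 551 -29 110 -18
```

```text
25.8667 [0.5602 0.2144 0.1116] [-8.984e+01 -3.000e-02 -4.701e+01]
housing 0.85 px 320.0 289.0 2524 ztop 0.1115 rect [559.  215.7] [26.1 22.3] 43.3
25.9667 [0.5579 0.2137 0.1085] [-9.017e+01  5.000e-02 -4.700e+01] [-52.8  19.7  35.2 100.4 -12.4  64.1  29.4]
[500.  80. 110. -30.] [58.3, -1.1, -133.6, 0.2, -17.0, -0.1] 3.4955263366000113
[551. -29. 110. -18.] [172.8, -1.1, -170.6, 0.2, -29.0, -0.1] 5.823786256403014
```

View pics/w13.png

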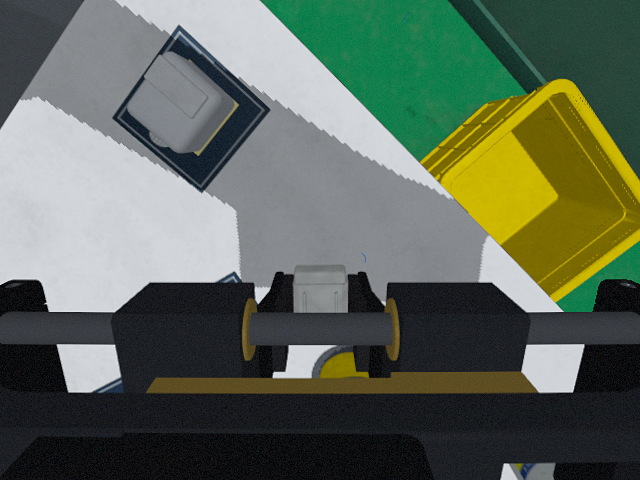

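move_arm --pt "12 0 -27 0 -3.5 0" --pt "24 0 -54 0 -7 0" --pt "36 0 -80 0 -10.5 0" --pt "48 0 -107 0 -14 0" --pt "58 0 -134 0 -17 0" --pt "81 0 -141 0 -21 0" --pt "104 0 -149 0 -25 0" --pt "127 0 -156 0 -29 0" --pt "150 0 -164 0 -29 0" --pt "173 0 -171 0 -29 0" --pt "173 0 -171 0 -29 0" --pt "173 0 -171 0 -29 0" --pt "173 0 -171 0 -29 0" --pt "173 0 -171 0 -29 0"

```text
time_s: 27.13
tool_pos: [0.5505, -0.0279, 0.1086]
tool_rot: [-90.1, 0.2, -17.9]
force: [-1.1, 0.9, 0.1]
grip_width: 0.0264
```

```bash
python3 look.py housing w14; python3 - <<'E'
from h import *; from mats import *
i=camera_info("wrist"); p,d=read_camera("wrist")
c=(.553,-.03); im,g=fit_print(p,i,c,'h'); cv2.imwrite("pics/r14.png",im[::-1,::-1,::-1]); print(analyse(im,g,c)) 
E
python3 go.py 551 -29 16.3 -18
```

```text
27.1333 [ 0.5505 -0.0279  0.1086] [-90.11   0.19 -17.91]
housing 0.58 px 320.0 289.0 2520 ztop 0.1085 rect [548.6 -28. ] [26.5 22.3] 72.4
(((563.5521240234375, -33.801151275634766), (80.44876098632812, 102.93329620361328), 72.30484008789062), ((552.8857421875, -30.300548553466797), (28.69292640686035, 28.438817977905273), 71.90609741210938))
27.2833 [ 0.5511 -0.0281  0.1093] [-90.08   0.11 -17.9 ] [-35.4  14.3  40.4 106.9 -10.4  62.6  81.1]
[551.  -29.   16.3 -18. ] [0.4, 93.0, -0.7, 0.1, 0.1, -0.1] 2.2294853250885174
```

View pics/w14.png

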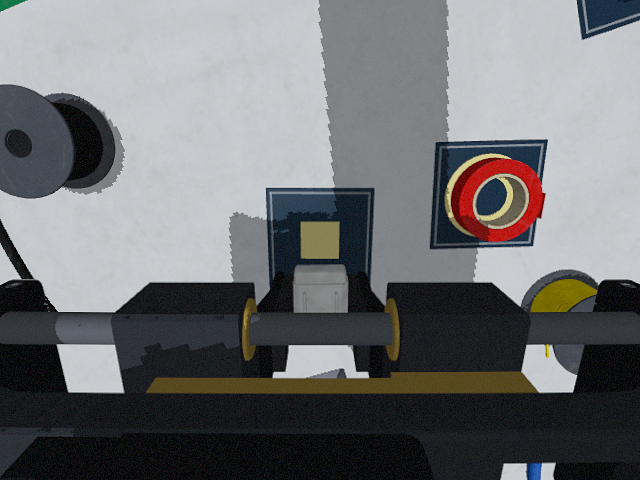

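move_arm --pt "1.4 30 -0.9 0 0 0" --pt "1.4 60 -0.9 0 0 0" --pt "1.4 80 -0.9 0 0 0" --pt "1.4 92.5 -0.9 0 0 0" --pt "1.4 92.5 -0.9 0 0 0" --pt "1.4 92.5 -0.9 0 0 0" --pt "1.4 92.5 -0.9 0 0 0" --pt "1.4 92.5 -0.9 0 0 0"

```text
time_s: 27.95
tool_pos: [0.5533, -0.0307, 0.0183]
tool_rot: [-90.0, -0.0, -18.0]
force: [-0.6, -0.7, -0.7]
grip_width: 0.0265
```

move_arm --pt "0 0 0 0 0 0" --pt "0 0 0 0 0 0" --pt "0 0 0 0 0 0" --pt "0 0 0 0 0 0" --pt "0 0 0 0 0 0" --pt "0 0 0 0 0 0" --pt "0 -40 0 0 0 0" --pt "0 -80 0 0 0 0" --pt "0 -120 0 0 0 0" --pt "0 -160 0 0 0 0" --pt "0 -185 0 0 0 0" --pt "0 -185 0 0 0 0" --pt "0 -185 0 0 0 0" --claw 45

```text
time_s: 29.03
tool_pos: [0.5536, -0.0305, 0.2036]
tool_rot: [-90.0, -0.1, -18.0]
force: [-0.3, 0.2, -1.0]
grip_width: 0.0453
```

```bash
python3 look.py housing w15; python3 rect.py r15 551 -29 2 40 wrist scene; python3 rect.py r15t 556.5 98.5 2 50 wrist scene; python3 go.py 480 99 200 -90 480 200 200 -90
```

```text
29.0333 [ 0.5536 -0.0305  0.2036] [-89.98  -0.09 -18.01]
housing 0.87 px 320.0 212.0 735 ztop 0.0165 rect [553.7 -31.7] [25.9 26.9] 72.1
housing 0.29 px 49.0 283.0 1587 ztop 0.0035 rect [ 546.2 -351.9] [66.9 70.2] 8.6
29.3333 [ 0.5518 -0.0306  0.2005] [-90.18   0.21 -18.02] [-37.6   9.   42.  100.9  -6.2  72.7  78. ]
[480.  99. 200. -90.] [-108.3, 0.6, 101.0, 0.3, 72.0, -0.1] 10.053346749391379
[480. 200. 200. -90.] [-139.6, 0.4, 197.0, 0.3, 72.0, -0.1] 10.053346749391379
```

View pics/r15.png

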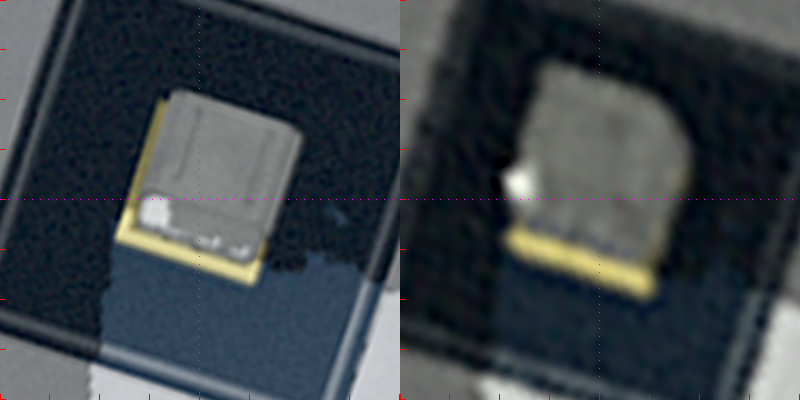

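View pics/r15t.png

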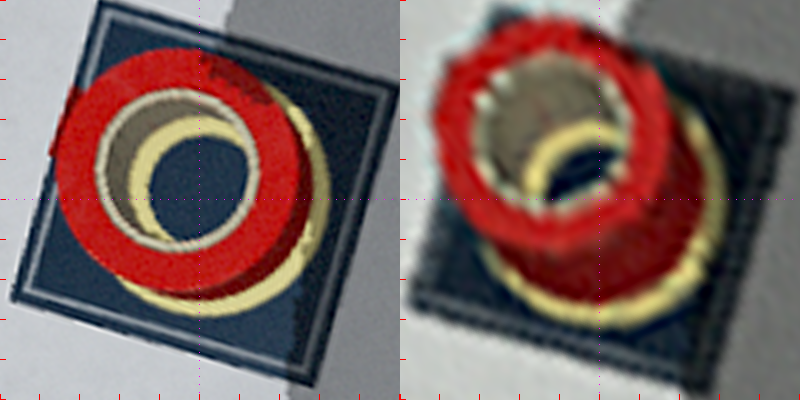

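move_arm --pt "-60 0 20 0 7 0" --pt "-100 0 60 0 14 0" --pt "-108 0 100 0 21 0" --pt "-120 0 140 0 28 0" --pt "-132 0 180 0 35 0" --pt "-145 0 215 0 42 0" --pt "-155 0 245 0 49 0" --pt "-155 0 245 0 56 0" --pt "-155 0 245 0 63 0" --pt "-155 0 245 0 72 0" --pt "-155 0 245 0 72 0" --pt "-155 0 245 0 72 0" --claw 70

```text
time_s: 30.33
tool_pos: [0.4806, 0.2505, 0.2007]
tool_rot: [-90.2, -0.2, -90.1]
force: [-0.3, -0.4, -1.1]
grip_width: 0.0701
```

```bash
cat > fit2.py <<'E'
from h import *; from mats import *; from fit import hullmask,cyl
from scipy.optimize import minimize
def box(x,y,a,hx,hy,z0,z1):
    a=np.radians(a); q=np.array([[sx*hx,sy*hy] for sx in(-1,1) for sy in(-1,1)]); R=np.array([[np.cos(a),-np.sin(a)],[np.sin(a),np.cos(a)]])
    w=q@R.T+[x,y]; return np.vstack([np.c_[w,np.full(4,z)] for z in(z0,z1)])/1000
def run(f,x0,st):
    return minimize(f,x0,method='Nelder-Mead',options=dict(initial_simplex=[x0]+[np.array(x0)+np.eye(len(x0))[k]*st[k] for k in range(len(x0))]))
V,U=np.mgrid[:480,:640]
for cam in ["top","scene"]:
    i=camera_info(cam); p,d=read_camera(cam); h=cv2.cvtColor(p,cv2.COLOR_RGB2HSV)
    uv=proj(i,[[.551,-.029,.008]])[0]; near=(abs(V-uv[1])<26)&(abs(U-uv[0])<26)
    b=p.astype(int); m=(b[...,2]>105)&(b[...,0]-b[...,2]<22)
    # interior of the mat only
    mm=np.zeros((480,640),np.uint8); cv2.fillConvexPoly(mm,np.round(cv2.convexHull(proj(i,box(550.9,-28.9,72,30,30,2,16)).astype(np.float32))).astype(np.int32),1)
    m&=mm>0
    nl,l,st,ce=cv2.connectedComponentsWithStats(m.astype(np.uint8)); k=1+np.argmax(st[1:,4]); v,u=np.nonzero(l==k)
    hm=np.zeros((480,640),np.uint8); cv2.fillConvexPoly(hm,cv2.convexHull(np.c_[u,v].astype(np.int32)),1)
    r=run(lambda q:abs(hullmask(i,box(q[0],q[1],72,13.5,13.5,2,15.5))-hm).sum(),[551,-29],[4,4]); print(cam,"housing",r.x.round(1),r.fun,hm.sum())
    im,g=fit_print(p,i,(.551,-.029),'h'); cv2.imwrite(f"pics/h_{cam}.png",im[::-1,::-1,::-1])
    # tape
    m=(((h[...,0]<10)|(h[...,0]>170))&(h[...,1]>110)&(h[...,2]>40))
    uv=proj(i,[[.5565,.0985,.01]])[0]; m&=(abs(V-uv[1])<40)&(abs(U-uv[0])<40)
    m=cv2.morphologyEx(m.astype(np.uint8),cv2.MORPH_CLOSE,np.ones((3,3)))
    v,u=np.nonzero(m); hm=np.zeros((480,640),np.uint8); cv2.fillConvexPoly(hm,cv2.convexHull(np.c_[u,v].astype(np.int32)),1)
    r=run(lambda q:abs(hullmask(i,cyl(q[:2]/1000,.029,.002,.020))-hm).sum(),[557,99],[4,4]); print(cam,"tape",r.x.round(1),r.fun,hm.sum())
    # tape hole/core centre on top rim (pale core annulus) by depth
    mk=models.cut_out("tape_roll",cam)
    if mk:
        P=maskpts(i,mk[0]['mask'],d)*1000; s=P[(P[:,2]>16)&(P[:,2]<25)]; print("tape depth",len(s),np.percentile(s[:,:2],[2,98],axis=0).round(1).tolist())
print(env.get_obs()['time_s'],env.get_obs()['tool_pos'])
E
python3 fit2.py; python3 rect.py r16 551 -29 2 40 top scene;python3 rect.py r16w 556.5 98.5 20 50 wrist top
```

```text
top housing [552.4 -30.4] 14.8125 167
top tape [558.3 100.8] 23.0 603
tape depth 351 [[531.8, 73.3], [584.0, 127.1]]
scene housing [553.1 -29. ] 70.8125 162
scene tape [558.8 100.2] 42.4375 601
tape depth 353 [[529.6, 71.2], [584.5, 125.0]]
30.5333 [0.48091849 0.25007297 0.20145854]
```

View pics/r16.png

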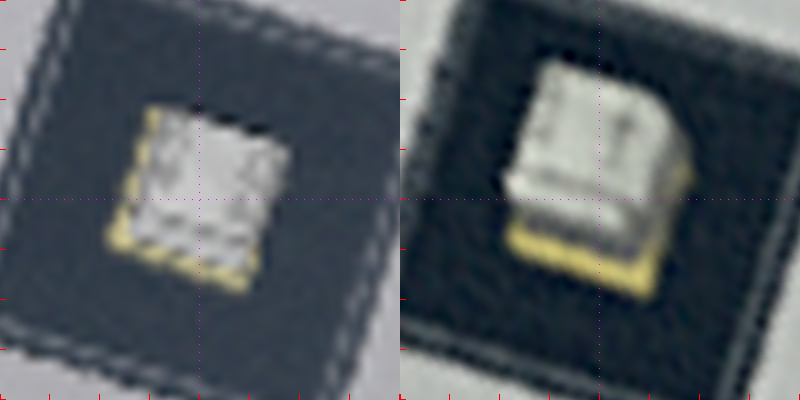

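View pics/r16w.png

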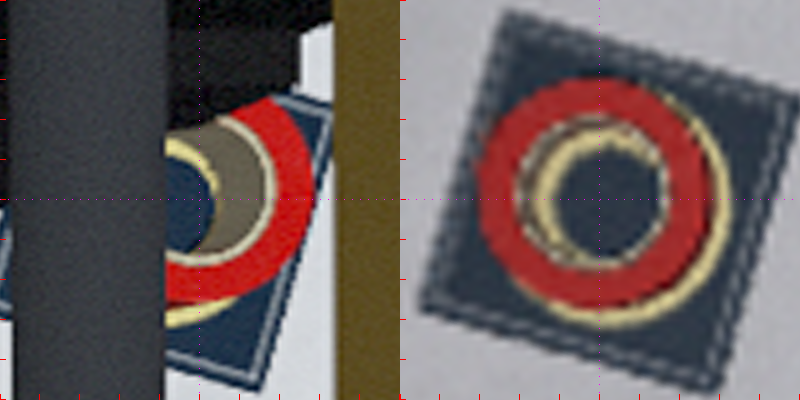

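Both cameras put the housing and the tape about 2 mm off, so I'll correct both. For the tape, I'll close lightly around the target centre.

```bash
python3 go.py 556.4 98.5 110 -60 556.4 98.5 17 -60
```

```text
30.7333 [0.481  0.2502 0.2018] [-9.010e+01 -6.000e-02 -8.998e+01] [-58.5   6.6  30.5 102.   -3.5  72.5 -27.1]
[556.4  98.5 110.  -60. ] [151.6, 91.8, 75.5, 0.1, -30.0, 0.0] 4.620236464175743
[556.4  98.5  17.  -60. ] [151.5, 184.8, 75.7, 0.1, -30.0, 0.0] 6.011472825910625
```

move_arm --pt "38 10 19 0 -7 0" --pt "76 30 38 0 -14 0" --pt "114 50 57 0 -21 0" --pt "151.6 75 75.5 0 -28 0" --pt "151.6 95 75.5 0 -30 0" --pt "151.6 95 75.5 0 -30 0" --pt "151.6 95 75.5 0 -30 0" --pt "151.6 95 75.5 0 -30 0" --claw 85

```text
time_s: 31.4
tool_pos: [0.5561, 0.0991, 0.1068]
tool_rot: [-90.2, 0.0, -60.1]
force: [-0.6, 0.4, 0.5]
grip_width: 0.085
```

```bash
python3 go.py 556.4 98.5 17 -60
```

```text
31.4 [0.5561 0.0991 0.1068] [-9.016e+01  3.000e-02 -6.010e+01] [-42.6  15.4  34.3 105.1  -9.7  62.6  25.1]
[556.4  98.5  17.  -60. ] [0.7, 89.8, 0.3, 0.2, -0.1, -0.0] 2.1536688142691065
```

move_arm --pt "0.5 30 0.3 0 0 0" --pt "0.5 60 0.3 0 0 0" --pt "0.5 80 0.3 0 0 0" --pt "0.5 89.5 0.3 0 0 0" --pt "0.5 89.5 0.3 0 0 0" --pt "0.5 89.5 0.3 0 0 0" --pt "0.5 89.5 0.3 0 0 0"

```text
time_s: 31.98
tool_pos: [0.5582, 0.0994, 0.0194]
tool_rot: [-89.9, -0.0, -60.0]
force: [0.0, -0.4, -0.0]
grip_width: 0.0852
```

move_arm --pt "0 0 0 0 0 0" --pt "0 0 0 0 0 0" --pt "0 0 0 0 0 0" --pt "0 0 0 0 0 0" --pt "0 0 0 0 0 0" --pt "0 0 0 0 0 0" --pt "0 0 0 0 0 0" --pt "0 0 0 0 0 0" --claw 52 --newtons 10

```text
time_s: 32.65
tool_pos: [0.5569, 0.0983, 0.0176]
tool_rot: [-90.1, -0.0, -60.0]
force: [-0.3, 0.0, 2.5]
grip_width: 0.0574
```

move_arm --pt "0 0 0 0 0 0" --pt "0 0 0 0 0 0" --pt "0 0 0 0 0 0" --pt "0 0 0 0 0 0" --pt "0 0 0 0 0 0" --pt "0 0 0 0 0 0" --pt "0 -40 0 0 0 0" --pt "0 -80 0 0 0 0" --pt "0 -120 0 0 0 0" --pt "0 -160 0 0 0 0" --pt "0 -180 0 0 0 0" --pt "0 -180 0 0 0 0" --claw 78

```text
time_s: 33.65
tool_pos: [0.5602, 0.0989, 0.2032]
tool_rot: [-89.6, -0.1, -60.0]
force: [-0.2, -0.2, -0.2]
grip_width: 0.0778
```

```bash
python3 go.py 500 60 200 -30 552 -30 110 -18
```

```text
33.65 [0.5602 0.0989 0.2032] [-89.55  -0.09 -60.02] [-44.4  10.1  35.7  98.9  -6.2  72.5  22.7]
[500.  60. 200. -30.] [3.6, 2.7, -71.6, -0.4, -30.0, 0.2] 4.193579076269035
[552. -30. 110. -18.] [107.4, 92.8, -72.2, -0.4, -42.0, 0.3] 5.8694130182185535
```

move_arm --pt "4 0 -24 0 -7 0" --pt "4 0 -48 0 -14 0" --pt "4 0 -72 0 -21 0" --pt "30 20 -72 0 -28 0" --pt "55 45 -72 0 -35 0" --pt "80 70 -72 0 -42 0" --pt "105 87 -72 0 -42 0" --pt "105 87 -72 0 -42 0" --pt "105 87 -72 0 -42 0" --pt "105 87 -72 0 -42 0" --pt "105 87 -72 0 -42 0" --claw 45

```text
time_s: 34.57
tool_pos: [0.547, -0.0273, 0.1109]
tool_rot: [-90.0, 0.1, -17.9]
force: [0.2, 0.6, -0.2]
grip_width: 0.0454
```

```bash
python3 go.py 552.4 -30 17 -18; python3 look.py housing w17;  python3 go.py 552.4 -30 17 -18
```

```text
34.5667 [ 0.547  -0.0273  0.1109] [-9.004e+01  6.000e-02 -1.795e+01] [-34.1  13.3  38.6 107.4  -9.3  62.5  80.1]
[552.4 -30.   17.  -18. ] [6.0, 93.9, -0.8, 0.0, 0.1, -0.1] 2.256588546401908
34.5667 [ 0.547  -0.0273  0.1109] [-9.004e+01  6.000e-02 -1.795e+01]
housing 0.73 px 319.0 248.0 1323 ztop 0.0165 rect [553.7 -31.5] [27.  27.3] 71.7
34.6667 [ 0.5473 -0.0272  0.1113] [-9.001e+01  2.000e-02 -1.790e+01] [-34.1  13.3  38.6 107.4  -9.3  62.5  80.1]
[552.4 -30.   17.  -18. ] [5.8, 94.3, -1.1, 0.0, 0.1, -0.0] 2.2664055656957034
```

move_arm --pt "5.8 30 -1 0 0 0" --pt "5.8 60 -1 0 0 0" --pt "5.8 82 -1 0 0 0" --pt "5.8 94 -1 0 0 0" --pt "5.8 94 -1 0 0 0" --pt "5.8 94 -1 0 0 0" --pt "5.8 94 -1 0 0 0" --pt "5.8 94 -1 0 0 0"

```text
time_s: 35.33
tool_pos: [0.553, -0.0312, 0.0179]
tool_rot: [-90.0, -0.0, -18.0]
force: [0.8, -0.3, 0.2]
grip_width: 0.0449
```

move_arm --pt "0 0 0 0 0 0" --pt "0 0 0 0 0 0" --pt "0 0 0 0 0 0" --pt "0 0 0 0 0 0" --pt "0 0 0 0 0 0" --pt "0 0 0 0 0 0" --pt "0 0 0 0 0 0" --pt "0 -3 0 0 0 0" --pt "0 -3 0 0 0 0" --pt "-1.6 -3 0.5 0 0 0" --pt "-1.6 -3 0.5 0 0 0" --pt "-1.6 -3 0.5 0 0 0" --pt "-1.6 -0.3 0.5 0 0 0" --pt "-1.6 -0.3 0.5 0 0 0" --pt "-1.6 -0.3 0.5 0 0 0" --claw 18 --newtons 12

```text
time_s: 36.58
tool_pos: [0.5507, -0.0305, 0.0167]
tool_rot: [-90.1, 0.1, -18.0]
force: [-0.7, 0.6, 0.3]
grip_width: 0.0261
```

move_arm --pt "0 0 0 0 0 0" --pt "0 0 0 0 0 0" --pt "0 0 0 0 0 0" --pt "0 0 0 0 0 0" --pt "0 0 0 0 0 0" --pt "0 0 0 0 0 0" --pt "0 -40 0 0 0 0" --pt "0 -80 0 0 0 0" --pt "0 -120 0 0 0 0" --pt "0 -160 0 0 0 0" --pt "0 -185 0 0 0 0" --pt "-40 -185 30 0 0 0" --pt "-80 -185 65 0 0 0" --pt "-110 -185 100 0 0 0" --pt "-115 -185 140 0 0 0" --pt "-120 -185 180 0 0 0" --pt "-130 -185 220 0 0 0" --pt "-130 -185 220 0 0 0" --pt "-130 -185 220 0 0 0" --claw 45

```text
time_s: 38.17
tool_pos: [0.4942, 0.2252, 0.2011]
tool_rot: [-90.0, 0.1, -17.5]
force: [0.1, -1.0, -0.1]
grip_width: 0.045
```

```bash
python3 fit2.py; python3 rect.py r18 551 -29 2 40 top scene;python3 rect.py r18w 556.5 98.5 20 50 top scene; python3 - <<'E'
from h import *
for n in ["scene","top"]:
    p,d=read_camera(n); cv2.imwrite(f"pics/{n}18.png",p[:,:,::-1])
    i=camera_info(n)
    for s in ("wire_spool","yellow_spool"):
        for x in models.cut_out(s,n)[:1]:
            P=maskpts(i,x['mask'],d); z=np.percentile(P[:,2],95); T=P[P[:,2]>z-.008][:,:2].astype(np.float32)*1000; print(n,s,np.round(cv2.minAreaRect(T)[0],1),np.round(cv2.minAreaRect(T)[1],1))
E
```

```text
top housing [550.2 -30.1] 17.5 173
top tape [556.6  99.8] 19.6875 605
tape depth 362 [[529.7, 71.9], [582.0, 126.5]]
scene housing [551.5 -30.4] 62.875 171
scene tape [557.3  99.7] 27.875 627
tape depth 360 [[528.1, 69.7], [582.4, 124.8]]
38.3667 [0.49567205 0.21716046 0.20154244]
scene wire_spool [ 426.3 -177.8] [66.2 65.1]
scene yellow_spool [664.7 136.9] [67.3 64. ]
top wire_spool [ 426.2 -177.7] [64.6 65.1]
top yellow_spool [664.6 140.7] [63.  62.5]
```

View pics/r18.png

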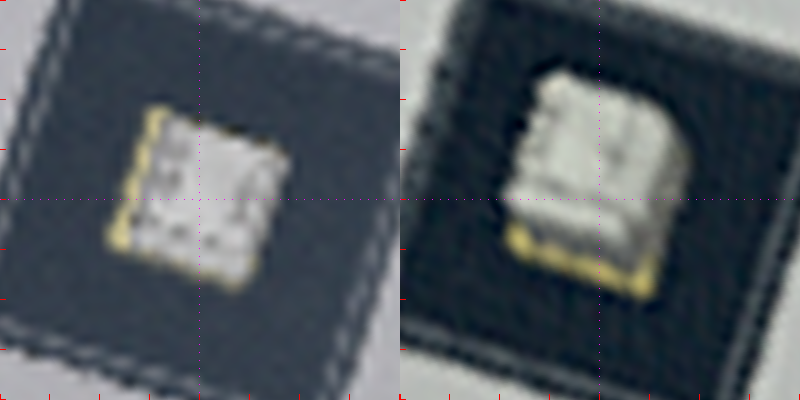

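View pics/r18w.png

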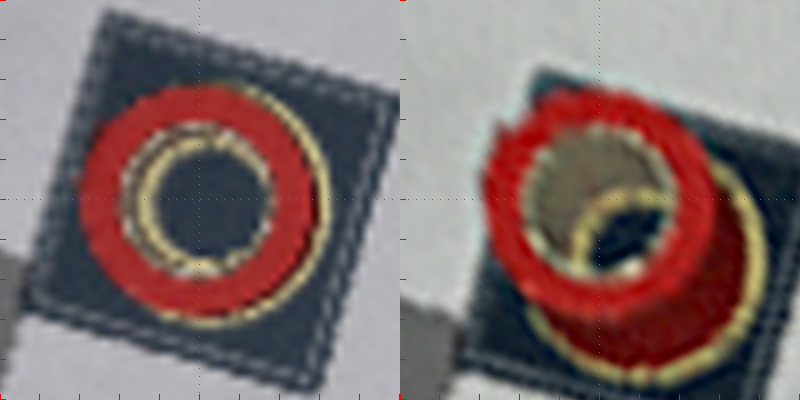

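View pics/top18.png

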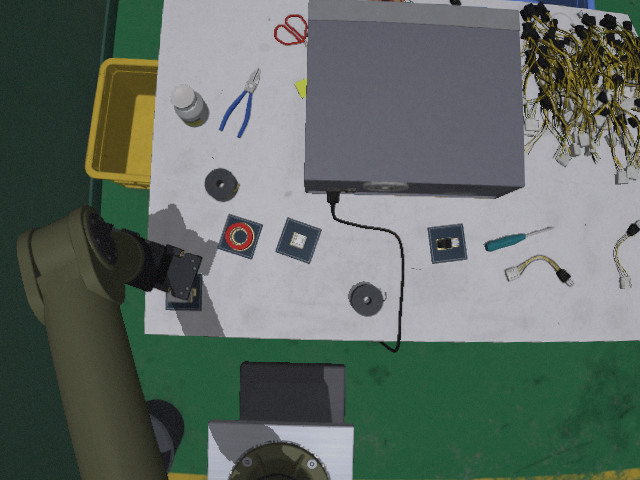

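The last checks show the tape and housing within about 1.3 mm of their outlines, and both spools where they were. The gripper hovers clear of everything at 0.2 m, so I'm handing in the job.

```bash
python3 -c "
from h import *
print(job.sign_off(), env.get_obs()['time_s'])"
```

```text
the job is handed in; nothing more can be done
the job is handed in; nothing more can be done
```

All four parts are on their matching mats, right side up, and the job was handed in at about 39 s of the 106 s allowed. I placed them in the order listed: tape roll, counter, connector, housing. I then regrasped the tape and the housing to fix offsets of about 2 mm. For the connector I leaned the tool 4° away from the tester so the gripper body cleared its front.

| Part | Last check against its outline |
|---|---|
| Tape roll | about 1 mm off centre (both fixed cameras) |
| Counter | about 1 mm off, along its outline |
| Connector | about 1 mm off; the wrist camera read its angle about 2° from the mat's, but the top view looked aligned |
| Housing | about 1.3 mm off centre |

- **Camera disagreement:** the wrist camera read about 1.5–2 mm away from the two fixed cameras. I worked from relative measurements, with the fixed cameras as reference.
- **Timing of checks:** I measured the counter and the connector before the last two regrasps, not after. The arm hid the counter in the final top picture. The connector still looked in place.
- **Bystanders:** both spools measured where they started, within about 1 mm. No contact with the tester showed, and the gripper was clear of everything at 0.2 m.

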